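Set a telescoping work rest level with its mate

TASK

Two telescoping work rests stand on the storeroom bench to carry a long bar; one is still pushed right down. Turn that one's crosshead anticlockwise (from above) to unlock it, draw it up until its crosshead is level with the other rest's, and turn it back clockwise until the clamp bites, snug enough that it stays up by itself when you let go. Do not force the lock, do not let the post drop, and leave the other rest and the things on the bench as they are.

Things in the scene. Friction and masses are not known exactly. Their poses are not given: they have to be found in the camera images.
- head_top (a point): low rest, the one to set: centre of the upper face of its steel crosshead, on the post's vertical axis. The crosshead is a bar 70 mm long (its y axis), 18 mm wide (its x axis) and 24 mm tall below this point; two end lugs 6 mm long stand 10 mm above the face. Taken from above across the 18 mm. Right down, its face is 196 mm above the bench and its underside 22 mm above the sleeve's collar
- head (a joint): twist of that crosshead in its sleeve, rad, growing anticlockwise seen from above, end stops at -0.15 and 1.25. Starts at 0.05 to 0.25, locked: a hidden pin lies under a catch and the post rises only 2 mm. Free to slide from 0.75 up. Turning has 0.10 N m of drag everywhere
- post (a joint): how far that post is drawn up, m: 0 right down, at most 0.112. Post and crosshead weigh 0.38 to 0.47 kg and, when not clamped, slide down by their weight; sliding drag 1.2 N
- stem: hidden foot of that post, which carries the pin that works the lock at 14.5 mm radius inside the sleeve. Origin on the axis, at bench height when right down, rising and turning with the post. With the post up 35 mm or more, turning clockwise presses the pin on a sprung clamp shoe
- sleeve: the low rest's fixed grey-green tube, 44 mm across, collar 52 mm across with its top 150 mm above the bench, round foot 110 mm across, bolted down. Origin on the axis at bench height, z up; crosshead yaw = this yaw + head. The shoe inside bites at a twist that is not measured and differs each time, anywhere from 0.6 down to 0.15
- head_grip (a point): centre of the low rest's crosshead (12 mm below head_top): the place to grip; same axes. Past the bite the turning torque rises by about 3 N m per rad on top of the drag (which may act either way once the motion has stopped). A rise of 0.1 N m (0.04 rad past the bite) holds the post when let go; a rise over 0.33 N m (0.11 rad past, 25 N on the pin) overloads the lock
- set_top (a point): the other rest, already clamped at its height and built the same: centre of the upper face of its crosshead (70 x 18 x 24 mm, end lugs 10 mm above this face). It stands 45 to 90 mm higher than the low one
- bearing_ring: steel bearing ring, 62 mm across, 16 mm high, lying flat; origin under its centre; to be left alone
- carton: small cardboard carton, 75 x 55 x 45 mm high; origin under its centre; to be left alone
- wrench: steel open wrench lying on the bench; origin under its middle; to be left alone
- jar: glass jar with dark lid, 64 mm across, 100 mm high; origin under its centre; to be left alone
- wood_bin: open wooden bin, 170 x 120 x 65 mm high; origin under its centre; to be left alone
- spacer: dark steel stepped spacer, 52 mm across, 34 mm high; origin under its centre; to be left alone
Not all that is in view belongs to the job. What is shaped like the part that bears head_top but orange is not meant. What is shaped like the part that bears set_top but pink is not meant.

How it is judged:
On the way, in this order (a step that is already met when the one before it is completed fails the run):
1. the low rest is unlocked while still right down (twist above 0.75 rad) (value of joint head above 0.75 rad and value of joint post below 0.015 m), for 0.1 s.
2. its crosshead is drawn up, unclamped, to within 8 mm of the other's height (z of head_top in the frame of set_top between -0.008 and 0.008 m and value of joint head above 0.62 rad), for 0.1 s.
3. the clamp bites at that height (more than 3 N on the shoe) (z of head_top in the frame of set_top between -0.008 and 0.008 m and contact force between stem and anything else above 3 N), for 0.2 s.
At the end, for the whole second after the job is handed in: The crosshead of the once-low rest stands within 6 mm of the height of the other's, clamped (more than 3 N on the shoe) and at rest by itself (z of head_top in the frame of set_top between -0.006 and 0.006 m and contact force between stem and anything else above 3 N and linear speed of stem below 0.01 m/s); the robot touches nothing.
It fails at once if the lock is forced: more than 25 N between post and sleeve (raised against the catch, or overtightened) (contact force between stem and anything else above 25 N).
It fails at once if the post drops (falls faster than 0.25 m/s) (velocity of joint post below -0.25 m/s).
It fails at once if the other rest is shifted by more than 8 mm (distance of set_top from where it was at the start of the episode above 0.008 m).
It fails at once if a bystander on the bench is shifted by more than 30 mm (distance of any of bearing_ring, carton, wrench, jar, wood_bin, spacer from where it was at the start of the episode above 0.03 m).
It also fails if it takes over 61 s, if anything falls off the work surface, if the arm or the gripper's body presses on something with over 40 N, if the wrist force passes 120 N, or if a joint passes its speed limit or range.

ROBOT

A 7-joint arm with a two-finger parallel gripper is mounted at the origin on the work surface. World frame = base frame: x ahead of the robot, y to its left, z up, the work surface at z = 0. Lengths are in m, angles in rad, forces in N, time in s.
With the tool pointing down it reaches from about 0.4 to 0.75 m from the base axis. Payload 19.5 kg.
Tool frame: the origin (TCP) lies midway between the tips of the shut fingers; the grasp point (between the pads) lies 19 mm behind it (robot.tcp_to_grasp is the distance from the TCP to the grasp point, in m); z points along the fingers, y is the direction in which the jaws open and shut (so a half turn about z gives the same grasp; the last joint's range is limited). The gripper opens to 85 mm and grips with 20 to 120 N. Pads are 22 mm wide; open, the fingers measure 114 mm over their backs; the gripper's body (76 mm by 85 mm) begins 54 mm behind the grasp point. The pads swing forward as they close: fully open they stand 13 mm farther back than shut.
Start: joints at [-1.208, 0.707, -0.028, 1.485, 0.022, 0.951, -0.075], TCP at [0.226, 0.529, 0.199] pointing down, gripper open.
Joint ranges: [-2.71, 2.71], [-0.32, 2.16], [-1.57, 1.52], [0, 2.45], [-1.46, 4.6], [0, 2.02], [-2.83, 2.83]. Speed limits (rad/s): [1.89, 1.89, 2.57, 2.57, 3.01, 3.01, 3.01].

INTERFACE

Orientations are given as a rotation vector (axis times angle).
In Python, from bench import robot gives the robot as it stands.
- The arm moves only by the tool move_arm, never from a script. Its argument "targets" is a list of rows, each an object of numbers: "ax", "ay", "az": the turn, a rotation vector about the world's x, y, z in rad; "x", "y", "z": the shift along the world's x, y, z in mm; "gripper": the closure, from -1 (fully open) to 1 (shut). A call has 1 to 5 rows; each row is the pose to reach, as a shift and turn from the pose measured when the call began; what a row does not reach only later rows make up. A row lasts 1/8 s, in which the tool goes at most 62.5 mm and 10.7 degrees, less where a joint would pass 70% of its speed; a pose out of reach is approached as far as the arm can. A call with a gripper value outside its range is refused whole. The fingers move at their own pace and stop on an object; "squeeze" is the grip in N (left out, the last holds). Time passes only in rows, so rows that repeat a pose let the fingers close. It gives the time, the measured TCP pose, the force and the opening at its end, in the units of the state.
- robot.state(): the state, without advancing time (a new reading comes with each control period).
- robot.read_camera(name): name is "scene" or "top" or "wrist"; returns a dict with "image" (420x560x3 uint8, red, green, blue), "fx", "fy", "cx", "cy" (pixels), "T" (4x4, takes a point from camera to world coordinates). Camera axes: x right, y down, z forward; pixel columns grow to the right and rows downward; lengths in m; the calibration is good to about 2 mm. A picture is of the moment at which its call begins. There is no depth.
- robot.job_done(): hands the job in, once; it reports no verdict.
Trained networks look in a picture, given as the dict that the camera call returned (one of the last four; its "shot" number tells which), for a name from the list of things; names that differ only in an ending like _2 or _b are one class to them, and where a whole thing is asked for, a point or a joint stands for the part that bears it (a point fixed in the world has none). Each returns a list of dicts, best first, with "confidence" (0 to 1); they miss things now and then, are a little off and sometimes report something else, mostly with a low value. They report only what shows in the picture. A call takes as long as a camera call. They do not tell look-alikes from the thing itself.
- robot.cut_out(label, picture): "region" (420x560 bool, what is visible of it) and "extent" ([left, top, right, bottom] in pixels, round what is visible of it).
The state is a dict: "time_s": time; "joint_pos": joint angles; "qvel": joint speeds; "tau": joint torques, N m; "tool_pos": TCP position; "tool_rot": TCP orientation; "contact_force": force on the tool from outside, world axes, zero at the start; "wrist_torque": the same for the moment, N m; "finger_gap": opening from 0.0 (shut) to 1.0 (fully open).
Only numpy, scipy, OpenCV 4.12 (cv2) and the standard library are available. Lean on these libraries where they do the work, as an engineer would, in place of code of your own. Each camera call takes 0.05 s, during which the arm holds its last target.

## Working session

There is one attempt and no reset: what is moved stays moved. The work goes in short steps, Python scripts to look and compute and a tool call to move; the robot and the scene stay as the last step left them, time stands still between calls to the robot, and variables do not carry over. Pictures are saved under pics/ and viewed, and the job is handed in when it is done.

Besides the shell and the picture viewer there is one more tool, called after "Emit:" as a command line: name --argument value ..., lists and objects as JSON in quotes. move_arm: Moves the arm, as the interface text tells. Its arguments: {"type":"object","properties":{"targets":{"type":"array"},"squeeze":{"type":"number"}},"required":["targets"]}

```bash
ls; mkdir -p pics; cat > h.py <<'E'
import numpy as np,cv2
from bench import robot
def snap(n,fn):
    p=robot.read_camera(n); cv2.imwrite('pics/'+fn,p['image'][:,:,::-1]); return p
def proj(p,X):
    T=np.linalg.inv(p['T']);c=T[:3,:3]@np.array(X)+T[:3,3];return np.array([p['fx']*c[0]/c[2]+p['cx'],p['fy']*c[1]/c[2]+p['cy']])
def ray(p,uv):
    d=np.array([(uv[0]-p['cx'])/p['fx'],(uv[1]-p['cy'])/p['fy'],1.]);return p['T'][:3,3],p['T'][:3,:3]@d
def atz(p,uv,z):
    o,d=ray(p,uv);return o+d*(z-o[2])/d[2]
E
python3 - <<'E'
from h import *
s=robot.state();print(s)
for n in ['scene','top','wrist']:
    p=snap(n,n+'0.png');print(n,p['T'].round(3).tolist(),p['fx'],p['cx'],p['cy'])
    for l in ['head_top','set_top','sleeve']:
        for r in robot.cut_out(l,p): print(l,r['extent'],r['confidence'],r['region'].sum())
E
```

```text
pics
{'time_s': 0.0, 'joint_pos': array([-1.20772446,  0.70709676, -0.02760818,  1.48500125,  0.02202348,
        0.95088831, -0.07547733]), 'qvel': array([ 2.61138683e-03,  3.50503217e-03,  1.13968584e-03,  1.40746017e-03,
       -5.10976166e-05,  7.59381142e-04,  1.35878499e-03]), 'tau': array([-3.24769280e-04, -8.83201790e+01,  1.23451319e+00, -2.36167663e+01,
        1.68778107e-02,  6.57332072e-03, -2.76964414e-05]), 'tool_pos': array([0.22633506, 0.52825683, 0.19853061]), 'tool_rot': array([-6.31404416e-01, -3.07732386e+00,  1.69439654e-03]), 'contact_force': array([ 0.07158108,  0.15203797, -0.83786742]), 'wrist_torque': array([ 0.01879897, -0.02728158, -0.01298854]), 'finger_gap': 1.0009607416128767}
scene [[-0.866, 0.407, -0.29, 0.913], [0.5, 0.695, -0.516, 0.595], [-0.008, -0.592, -0.806, 1.131], [0.0, 0.0, 0.0, 1.0]] 425.3436664023437 284.05433015962996 208.09866774493722
head_top [253.1, 162.9, 265.1, 186.4] 0.59 184
head_top [252.3, 177.8, 270.9, 217.1] 0.47 516
head_top [300.6, 132.3, 308.7, 159.7] 0.46 155
set_top [341.3, 229.4, 363.9, 263.5] 0.63 407
sleeve [294.5, 149.5, 310.9, 189.0] 0.91 498
top [[0.028, -0.994, 0.109, 0.391], [-1.0, -0.029, -0.005, -0.031], [0.008, -0.109, -0.994, 1.421], [0.0, 0.0, 0.0, 1.0]] 431.42540608981665 269.55971317668485 206.65452288651983
head_top [308.8, 242.9, 332.5, 258.6] 0.51 180
head_top [300.8, 184.5, 323.3, 198.4] 0.46 187
set_top [185.2, 156.9, 209.1, 170.8] 0.65 191
set_top [168.9, 211.7, 196.0, 220.9] 0.58 221
sleeve [310.1, 241.9, 327.7, 263.3] 0.51 135
sleeve [297.1, 187.9, 317.8, 203.6] 0.49 223
wrist [[0.393, 0.871, 0.295, 0.15], [0.92, -0.372, -0.127, 0.56], [-0.001, 0.321, -0.947, 0.374], [0.0, 0.0, 0.0, 1.0]] 324.4482426470936 278.51084847838257 208.3672016535304
```

```bash
python3 - <<'E'
import cv2
a=cv2.imread('pics/scene0.png')[100:320,190:430];cv2.imwrite('pics/s0c.png',cv2.resize(a,(654,600),interpolation=cv2.INTER_CUBIC))
a=cv2.imread('pics/top0.png')[110:310,130:390];cv2.imwrite('pics/t0c.png',cv2.resize(a,(780,600),interpolation=cv2.INTER_CUBIC))
E
```

```text
(no output)
```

View pics/scene0.png

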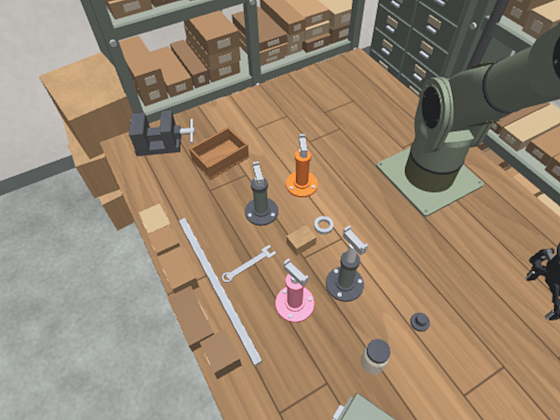

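View pics/top0.png

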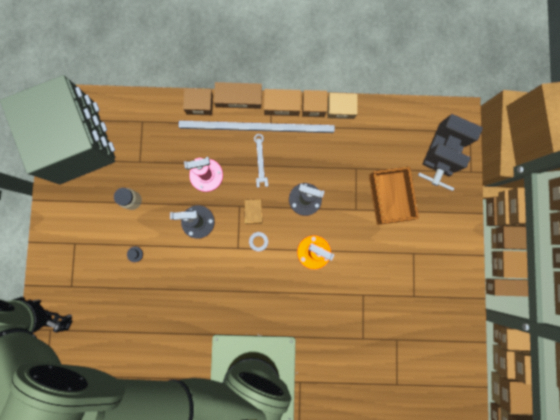

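```bash
sleep 0
```

```text
(no output)
```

View pics/s0c.png

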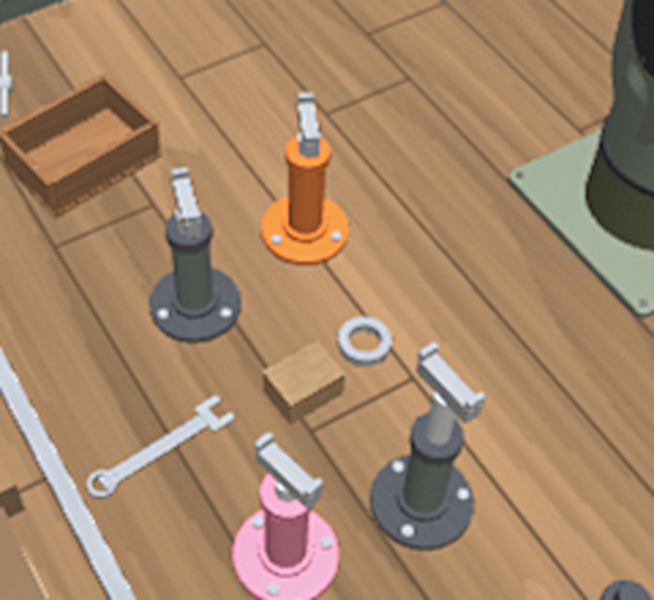

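View pics/t0c.png

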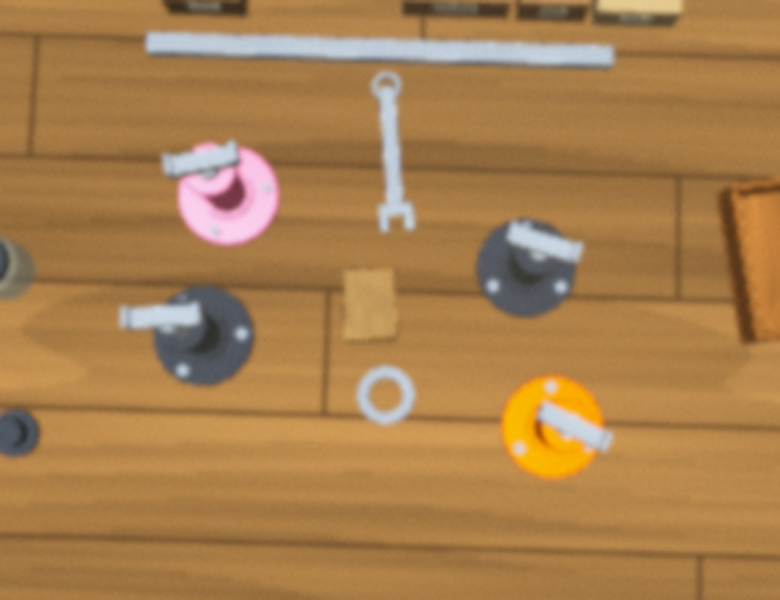

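The low rest is the dark one at top image (305,195). The set rest is the dark one at (195,220). The pink and orange ones are decoys. Next I take coarse positions.

```bash
cat >> h.py <<'E'
def tri(obs):
    A=np.zeros((3,3));b=np.zeros(3)
    for p,uv in obs:
        o,d=ray(p,uv);d=d/np.linalg.norm(d);M=np.eye(3)-np.outer(d,d);A+=M;b+=M@o
    X=np.linalg.solve(A,b);return X,[(proj(p,X)-uv).round(2) for p,uv in obs]
def rect(r):
    c=cv2.findNonZero(r['region'].astype(np.uint8));return cv2.minAreaRect(c)
E
python3 - <<'E'
from h import *
s=robot.read_camera('scene');t=robot.read_camera('top')
for p in (s,t):
  for l in ['head_top','set_top']:
    for r in robot.cut_out(l,p): print(l,r['extent'],r['confidence'],rect(r))
print('low',atz(t,(312,191.5),0.19), atz(s,(257.5,173),.19))
print('set',tri([(t,(185,215)),(s,(355,240))]))
print('foot low',atz(t,(305.8,199.5),0.01),atz(s,(261.5,211),0.01));print('foot set',atz(t,(198,221.6),0.01))
E
```

```text
head_top [252.5, 162.0, 264.1, 187.4] 0.62 ((258.2567443847656, 173.95469665527344), (24.677513122558594, 7.241055488586426), 79.99201965332031)
head_top [300.1, 132.4, 307.2, 158.3] 0.47 ((303.5, 146.0), (22.0, 7.0), 90.0)
set_top [282.8, 258.0, 308.2, 286.7] 0.89 ((294.0223693847656, 274.60797119140625), (31.713727951049805, 15.261405944824219), 41.423667907714844)
set_top [340.2, 226.3, 366.1, 263.8] 0.59 ((349.7500305175781, 245.75003051757812), (31.819805145263672, 26.870054244995117), 45.0)
head_top [299.8, 186.1, 323.7, 197.2] 0.65 ((310.29998779296875, 191.60000610351562), (24.98199462890625, 9.170605659484863), 18.434947967529297)
head_top [309.9, 243.5, 335.0, 258.4] 0.46 ((320.20001220703125, 252.10000610351562), (25.491178512573242, 8.049844741821289), 26.56505012512207)
set_top [185.5, 159.4, 206.0, 170.4] 0.68 ((197.31301879882812, 164.48675537109375), (9.9400053024292, 24.72125816345215), 78.11134338378906)
set_top [298.9, 185.9, 323.9, 196.7] 0.6 ((310.1752624511719, 191.64431762695312), (24.913145065307617, 9.692435264587402), 21.037511825561523)
set_top [171.4, 210.7, 198.5, 221.4] 0.56 ((183.5, 216.0), (10.0, 27.0), 90.0)
low [ 0.57402653 -0.15827167  0.19      ] [ 0.57750867 -0.15694569  0.19      ]
set (array([0.49039982, 0.19561709, 0.23819888]), [array([-0.31,  0.31]), array([-0.48, -0.06])])
foot low [ 0.57348895 -0.15691034  0.01      ] [ 0.57856014 -0.14966313  0.01      ]
foot set [0.49015528 0.19477216 0.01      ]
```

```bash
cat > arc.py <<'E'
import sys
from h import *
from scipy.spatial.transform import Rotation as Rn
# print rows: target angle list(deg), radius, z
def go(angs,r,z,dyaw):
    s=robot.state();P=s['tool_pos']
    for a,y in zip(angs,dyaw):
        a=np.radians(a);T=np.array([r*np.cos(a),r*np.sin(a),z]);print(((T-P)*1000).round(0).tolist(),round(np.radians(y),3))
E
python3 - <<'E'
from arc import *
go([66.8,66.8,63,58,53],.575,.34,[0,0,-4,-9,-14])
go([48,43,38,33,28],.575,.34,[-19,-24,-29,-34,-39])
E
```

```text
[0.0, -0.0, 141.0] 0.0
[0.0, -0.0, 141.0] 0.0
[35.0, -16.0, 141.0] -0.07
[78.0, -41.0, 141.0] -0.157
[120.0, -69.0, 141.0] -0.244
[158.0, -101.0, 141.0] -0.332
[194.0, -136.0, 141.0] -0.419
[227.0, -174.0, 141.0] -0.506
[256.0, -215.0, 141.0] -0.593
[281.0, -259.0, 141.0] -0.681
```

Emit:
move_arm --targets '[{"z": 60}, {"z": 120}, {"z": 150, "x": 30, "y": -15, "az": -0.07}, {"x": 78, "y": -41, "z": 150, "az": -0.16}, {"x": 120, "y": -69, "z": 150, "az": -0.24}]'

```text
validation failed for argument at $.ta...
```

Emit:
move_arm --targets '[{"x": 0, "y": 0, "z": 60, "ax": 0, "ay": 0, "az": 0, "gripper": -1}, {"x": 0, "y": 0, "z": 120, "ax": 0, "ay": 0, "az": 0, "gripper": -1}, {"x": 30, "y": -15, "z": 150, "ax": 0, "ay": 0, "az": -0.07, "gripper": -1}, {"x": 78, "y": -41, "z": 150, "ax": 0, "ay": 0, "az": -0.16, "gripper": -1}, {"x": 120, "y": -69, "z": 150, "ax": 0, "ay": 0, "az": -0.24, "gripper": -1}]'

```text
time_s: 1.52
tool_pos: [0.3478, 0.4586, 0.3491]
tool_rot: [0.999, 2.978, 0.0]
contact_force: [1.3, 0.8, 0.8]
finger_gap: 1.004
```

Emit:
move_arm --targets '[{"x": 37, "y": -31, "z": 0, "ax": 0, "ay": 0, "az": -0.09, "gripper": -1}, {"x": 73, "y": -66, "z": 0, "ax": 0, "ay": 0, "az": -0.18, "gripper": -1}, {"x": 106, "y": -104, "z": 0, "ax": 0, "ay": 0, "az": -0.27, "gripper": -1}, {"x": 135, "y": -145, "z": 0, "ax": 0, "ay": 0, "az": -0.36, "gripper": -1}, {"x": 160, "y": -189, "z": 0, "ax": 0, "ay": 0, "az": -0.44, "gripper": -1}]'

```text
time_s: 2.15
tool_pos: [0.5086, 0.2682, 0.349]
tool_rot: [1.629, 2.686, 0.0]
contact_force: [1.2, 0.4, 0.6]
finger_gap: 0.997
```

```bash
python3 - <<'E'
from h import *
import pickle
p=snap('wrist','w1.png');pickle.dump(p,open('w1.pkl','wb'))
for r in robot.cut_out('set_top',p): print(r['extent'],r['confidence'],rect(r))
E
```

```text
[207.3, 209.3, 252.3, 293.4] 0.88 ((227.88446044921875, 249.1287078857422), (22.795204162597656, 85.02650451660156), 21.370620727539062)
[328.9, 266.1, 363.4, 334.9] 0.8 ((341.7959289550781, 298.3549499511719), (33.484249114990234, 65.02503967285156), 21.370620727539062)
```

View pics/w1.png

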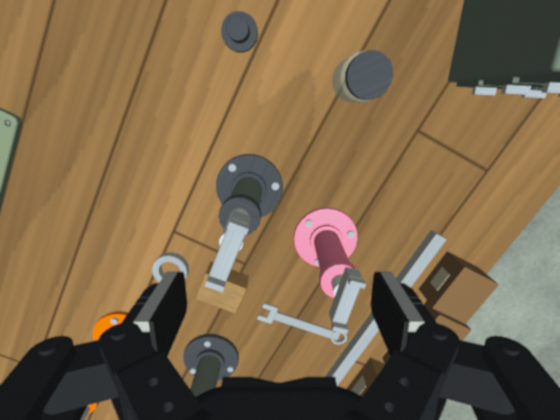

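Emit:
move_arm --targets '[{"x": 22, "y": -46, "z": 0, "ax": 0, "ay": 0, "az": -0.09, "gripper": -1}, {"x": 40, "y": -94, "z": 0, "ax": 0, "ay": 0, "az": -0.17, "gripper": -1}, {"x": 55, "y": -143, "z": 0, "ax": 0, "ay": 0, "az": -0.26, "gripper": -1}, {"x": 64, "y": -193, "z": 0, "ax": 0, "ay": 0, "az": -0.35, "gripper": -1}, {"x": 66, "y": -215, "z": 0, "ax": 0, "ay": 0, "az": -0.44, "gripper": -1}]'

```text
time_s: 2.88
tool_pos: [0.5765, 0.0468, 0.3493]
tool_rot: [2.187, 2.251, -0.003]
contact_force: [-0.1, 0.9, -0.0]
finger_gap: 1.0
```

```bash
python3 - <<'E'
from h import *
import pickle
p=snap('wrist','w2.png');pickle.dump(p,open('w2.pkl','wb'))
for l in ['set_top','head_top']:
  for r in robot.cut_out(l,p): print(l,r['extent'],r['confidence'],rect(r))
E
```

```text
set_top [162.3, 0.0, 212.7, 58.3] 0.79 ((184.0, 27.0), (54.0, 52.0), 90.0)
set_top [339.8, 0.0, 377.3, 92.1] 0.75 ((355.89385986328125, 44.230926513671875), (87.92134857177734, 35.90993881225586), 84.9363784790039)
head_top [259.9, 301.9, 289.4, 366.7] 0.81 ((275.0000305175781, 337.0), (26.114118576049805, 62.48280715942383), 9.162346839904785)
```

View pics/w2.png

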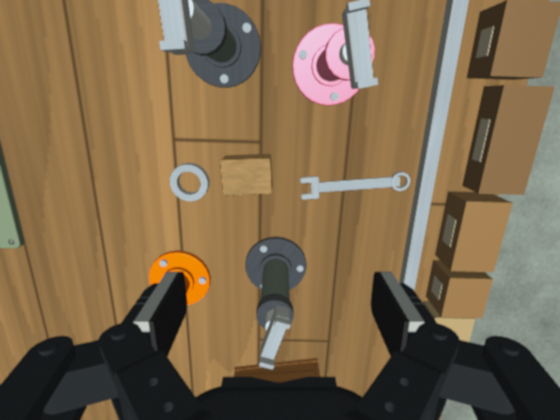

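```bash
python3 - <<'E'
import cv2
a=cv2.imread('pics/w2.png')[225:375,215:335];a=cv2.resize(a,(480,600),interpolation=cv2.INTER_CUBIC)
b=cv2.imread('pics/w1.png')[145:295,185:265];b=cv2.resize(b,(320,600),interpolation=cv2.INTER_CUBIC)
cv2.imwrite('pics/z1.png',cv2.hconcat([a,b]))
E
```

```text
(no output)
```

View pics/z1.png

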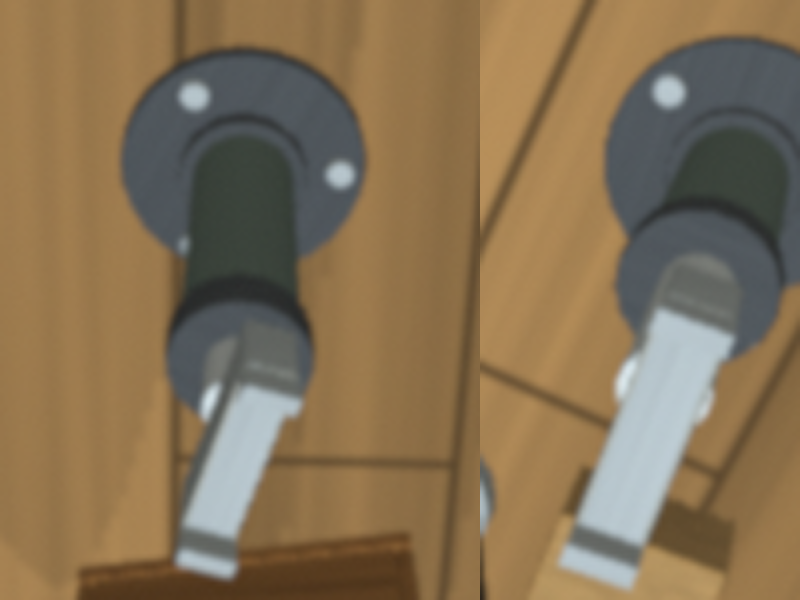

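```bash
cat > fit.py <<'E'
from h import *
import pickle
from scipy.optimize import least_squares
# obs: list of (pic, local xyz (m) , uv)
def W(q,L):
    c,s=np.cos(q[3]),np.sin(q[3]);return np.array([q[0]+c*L[0]-s*L[1],q[1]+s*L[0]+c*L[1],q[2]+L[2]])
def fit(obs,q0,zfix=False):
    q0=np.array(q0,float)
    def f(v):
        q=np.array([v[0],v[1],q0[2] if zfix else v[2],v[-1]])
        return np.concatenate([proj(p,W(q,L))-uv for p,L,uv in obs])
    v0=q0[[0,1,3]] if zfix else q0
    r=least_squares(f,v0,loss='soft_l1');return r.x,r.fun.reshape(-1,2).round(1)
def lugs(p,pts,far=-1):
    # pts dict key->uv ; keys: (sx,endsign,kind)
    out=[]
    for (sx,e,k),uv in pts.items():
        L={'o':(.009*sx,.035*e,.01),'i':(.009*sx,.029*e,.01),'b':(.009*sx,.029*e,0),'u':(.009*sx,.035*e,-.024)}[k]
        out.append((p,L,np.array(uv,float)))
    return out
E
python3 - <<'E'
from fit import *
w1=pickle.load(open('w1.pkl','rb'));w2=pickle.load(open('w2.pkl','rb'))
m=lambda u,v:(215+u/4-.375,225+v/4-.375)
# camera image right = +x ? check
for X in [(0.575,-.157,.2),(0.595,-.157,.2),(.575,-.2,.2)]:print(proj(w2,X))
P={(-1,-1,'o'):m(175,566),(1,-1,'o'):m(235,580),(-1,-1,'i'):m(178,550),(1,-1,'i'):m(238,562),(-1,-1,'b'):m(183,527),(1,-1,'b'):m(240,545),(-1,1,'o'):m(240,385),(1,1,'o'):m(302,399)}
for zf in (1,0):
  x,r=fit(lugs(w2,P),[.575,-.157,.196,-.3],zf);print(x,r.tolist())
n=lambda u,v:(185+(u-480)/4-.375,145+v/4-.375)
P={(-1,-1,'o'):n(558,568),(1,-1,'o'):n(633,588),(-1,-1,'i'):n(567,545),(1,-1,'i'):n(637,562),(-1,-1,'b'):n(573,525),(1,-1,'b'):n(641,543),(-1,1,'o'):n(657,308),(1,1,'o'):n(733,333)}
x,r=fit(lugs(w1,P),[.49,.195,.25,-.1]);print('set',x,r.tolist())
E
```

```text
[272.52715816 342.81873015]
[288.77580665 343.20497162]
[271.72313275 370.20602439]
[ 0.57659385 -0.15626911 -0.26363904] [[0.4, -0.1], [-0.7, -0.3], [1.0, 0.2], [-0.1, 0.5], [0.2, -0.1], [-0.5, -1.4], [0.3, 0.2], [-0.6, 0.4]]
[ 0.57658896 -0.15173647  0.20093393 -0.26307567] [[0.3, 0.1], [-0.6, -0.0], [0.8, 0.4], [0.0, 0.8], [0.0, -0.0], [-0.4, -1.2], [0.3, -0.3], [-0.3, -0.0]]
set [0.49085473 0.19560255 0.24766669 0.09864976] [[-0.0, -1.0], [-0.6, 0.2], [-0.3, -0.4], [0.4, 1.6], [0.4, -0.9], [1.0, 0.7], [-0.4, -0.3], [-0.2, 0.5]]
```

Emit:
move_arm --targets '[{"x": 2, "y": -35, "z": 0, "ax": 0, "ay": 0, "az": -0.1, "gripper": -1}, {"x": 2, "y": -60, "z": 0, "ax": 0, "ay": 0, "az": -0.2, "gripper": -1}, {"x": 0, "y": -70, "z": 0, "ax": 0, "ay": 0, "az": -0.29, "gripper": -1}, {"x": 0, "y": -70, "z": 0, "ax": 0, "ay": 0, "az": -0.293, "gripper": -1}]'

```text
time_s: 3.52
tool_pos: [0.5763, -0.0201, 0.3493]
tool_rot: [2.487, 1.917, -0.003]
contact_force: [0.0, -0.3, -0.0]
finger_gap: 0.997
```

```bash
python3 - <<'E'
from h import *
import pickle
p=snap('wrist','w3.png');pickle.dump(p,open('w3.pkl','wb'))
uv=proj(p,(.5766,-.1565,.2));print(uv)
u,v=(uv-[60,90]).astype(int)
a=p['image'][v:v+150,u:u+200,::-1];cv2.imwrite('pics/w3c.png',cv2.resize(a,None,fx=4,fy=4,interpolation=cv2.INTER_CUBIC));print(u,v)
s=snap('scene','s3.png');t=snap('top','t3.png');pickle.dump((s,t),open('st3.pkl','wb'))
E
```

```text
[308.53305869 292.63659418]
248 202
```

View pics/w3c.png

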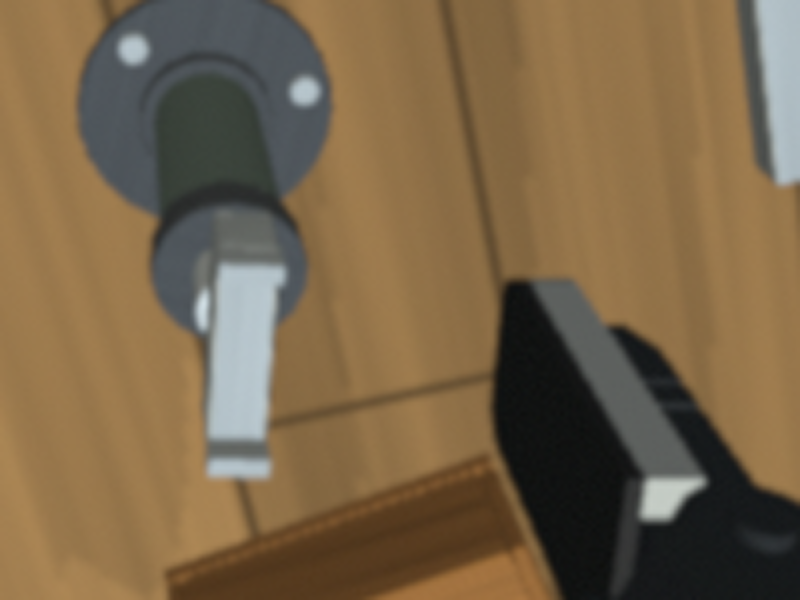

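```bash
python3 - <<'E'
from fit import *
w2=pickle.load(open('w2.pkl','rb'));w3=pickle.load(open('w3.pkl','rb'))
m=lambda u,v:(248+u/4-.375,202+v/4-.375)
P={(-1,-1,'o'):m(208,477),(1,-1,'o'):m(270,478),(-1,-1,'i'):m(208,459),(1,-1,'i'):m(269,458),(-1,-1,'b'):m(210,441),(1,-1,'b'):m(268,441),(-1,1,'o'):m(218,263),(1,1,'o'):m(286,268)}
o3=lugs(w3,P)
m=lambda u,v:(215+u/4-.375,225+v/4-.375)
P={(-1,-1,'o'):m(175,566),(1,-1,'o'):m(235,580),(-1,-1,'i'):m(178,550),(1,-1,'i'):m(238,562),(-1,-1,'b'):m(183,527),(1,-1,'b'):m(240,545),(-1,1,'o'):m(240,385),(1,1,'o'):m(302,399)}
o2=lugs(w2,P)
for o in (o3,o2+o3):
 for zf in (1,0):
  x,r=fit(o,[.575,-.157,.196,-.3],zf);print(x,r[:8].tolist())
s=robot.state();print(s['tool_pos'],s['tool_rot'],s['joint_pos'])
E
```

```text
[ 0.57663729 -0.15614169 -0.27905142] [[0.1, -0.1], [-0.1, -0.0], [0.3, 0.2], [0.5, 0.7], [-0.7, -0.7], [-0.2, -0.4], [0.4, 0.6], [-0.3, -0.3]]
[ 0.57671004 -0.15542878  0.19700071 -0.27899392] [[0.1, -0.0], [-0.1, 0.0], [0.3, 0.2], [0.5, 0.7], [-0.7, -0.7], [-0.2, -0.4], [0.4, 0.5], [-0.3, -0.4]]
[ 0.5766129  -0.15619986 -0.27228859] [[0.2, -0.3], [-0.9, -0.4], [0.8, 0.1], [-0.2, 0.5], [0.0, -0.3], [-0.6, -1.4], [0.6, 0.2], [-0.4, 0.5]]
[ 0.57669455 -0.15470556  0.19785558 -0.27213207] [[0.2, -0.0], [-0.8, -0.1], [0.8, 0.3], [-0.2, 0.7], [0.0, -0.1], [-0.6, -1.2], [0.7, 0.2], [-0.2, 0.4]]
[ 0.57644822 -0.01959429  0.34922879] [ 2.4848789   1.91955625 -0.00264471] [-0.18146464  0.613565    0.35111288  1.17254563 -0.20037231  1.38850313
 -0.10897861]
```

Emit:
move_arm --targets '[{"x": 0, "y": 60, "z": 0, "ax": 0, "ay": 0, "az": 0.07, "gripper": -1}, {"x": 0, "y": 120, "z": 0, "ax": 0, "ay": 0, "az": 0.14, "gripper": -1}, {"x": -5, "y": 180, "z": 0, "ax": 0, "ay": 0, "az": 0.21, "gripper": -1}, {"x": -30, "y": 235, "z": 0, "ax": 0, "ay": 0, "az": 0.28, "gripper": -1}, {"x": -55, "y": 290, "z": 0, "ax": 0, "ay": 0, "az": 0.35, "gripper": -1}]'

```text
time_s: 4.3
tool_pos: [0.5201, 0.273, 0.3491]
tool_rot: [2.107, 2.329, -0.002]
contact_force: [1.3, 0.7, 1.0]
finger_gap: 1.003
```

Emit:
move_arm --targets '[{"x": -15, "y": 30, "z": 0, "ax": 0, "ay": 0, "az": 0, "gripper": -1}, {"x": -25, "y": 55, "z": 0, "ax": 0, "ay": 0, "az": 0, "gripper": -1}, {"x": -25, "y": 60, "z": 0, "ax": 0, "ay": 0, "az": 0, "gripper": -1}, {"x": -25, "y": 60, "z": 0, "ax": 0, "ay": 0, "az": 0, "gripper": -1}]'

```text
time_s: 4.8
tool_pos: [0.4952, 0.333, 0.349]
tool_rot: [2.105, 2.33, -0.002]
contact_force: [0.3, -0.8, 0.1]
finger_gap: 0.998
```

```bash
python3 - <<'E'
from h import *
import pickle
p=snap('wrist','w4.png');pickle.dump(p,open('w4.pkl','wb'))
uv=proj(p,(.4909,.1956,.248));print(uv,robot.state()['qvel'].round(3))
u,v=(uv-[100,90]).astype(int)
a=p['image'][v:v+150,u:u+200,::-1];cv2.imwrite('pics/w4c.png',cv2.resize(a,None,fx=4,fy=4,interpolation=cv2.INTER_CUBIC));print(u,v)
E
```

```text
[260.98898463 323.37051289] [ 0.01  -0.005  0.002  0.004 -0.001 -0.001 -0.002]
160 233
```

View pics/w4c.png

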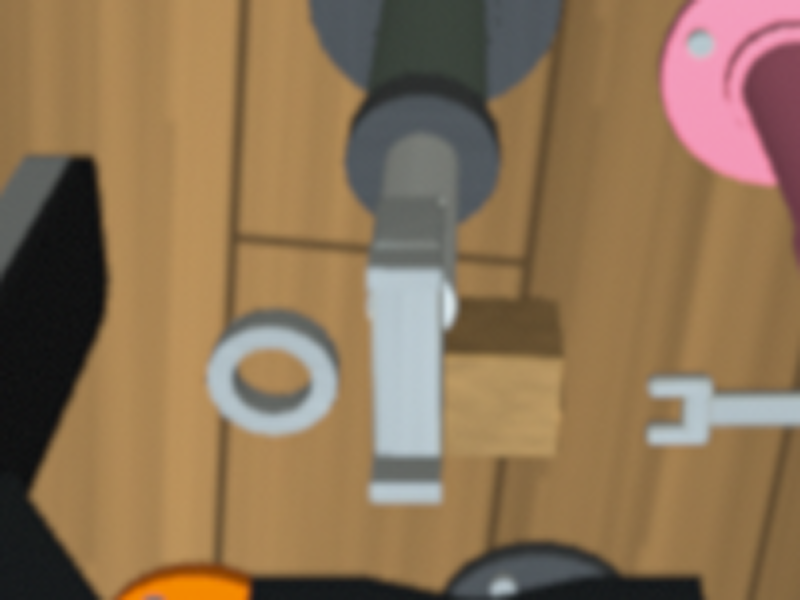

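```bash
python3 - <<'E'
from fit import *
w1=pickle.load(open('w1.pkl','rb'));w4=pickle.load(open('w4.pkl','rb'))
m=lambda u,v:(160+u/4-.375,233+v/4-.375)
P={(-1,-1,'o'):m(370,504),(1,-1,'o'):m(442,503),(-1,-1,'i'):m(370,483),(1,-1,'i'):m(442,482),(-1,-1,'b'):m(374,458),(1,-1,'b'):m(441,457),(-1,1,'o'):m(367,268),(1,1,'o'):m(443,267)}
o4=lugs(w4,P)
n=lambda u,v:(185+(u-480)/4-.375,145+v/4-.375)
P={(-1,-1,'o'):n(558,568),(1,-1,'o'):n(633,588),(-1,-1,'i'):n(567,545),(1,-1,'i'):n(637,562),(-1,-1,'b'):n(573,525),(1,-1,'b'):n(641,543),(-1,1,'o'):n(657,308),(1,1,'o'):n(733,333)}
o1=lugs(w1,P)
for o in (o1,o4,o1+o4):
  x,r=fit(o,[.49,.195,.25,.1]);print(x,r.tolist())
# axis xy at collar: collar centre z=.15 
for p,uv in ((w4,m(423,148)),): print('collar',atz(p,uv,.15))
w2=pickle.load(open('w2.pkl','rb'));w3=pickle.load(open('w3.pkl','rb'))
print('low collar w3',atz(w3,(248+229/4,202+268/4),.15),'w2',atz(w2,(215+239/4,225+361/4),.15))
print('set collar w1',atz(w1,(185+(698-480)/4,145+286/4),.15))
E
```

```text
[0.49085473 0.19560255 0.24766669 0.09864976] [[-0.0, -1.0], [-0.6, 0.2], [-0.3, -0.4], [0.4, 1.6], [0.4, -0.9], [1.0, 0.7], [-0.4, -0.3], [-0.2, 0.5]]
[0.49134231 0.1979583  0.2508439  0.089403  ] [[0.2, -0.3], [-0.1, 0.2], [0.1, 0.2], [-0.1, 0.7], [-0.2, -0.7], [0.4, -0.3], [-0.1, -0.2], [-0.1, 0.3]]
[0.49106782 0.19606387 0.24860202 0.0952112 ] [[0.1, -0.8], [-0.5, 0.5], [-0.2, -0.2], [0.5, 1.9], [0.5, -0.7], [1.2, 0.9], [0.0, -0.3], [0.3, 0.7], [0.1, -0.5], [-0.3, -0.1], [0.0, 0.1], [-0.3, 0.5], [-0.3, -0.8], [0.2, -0.4], [-0.6, 0.2], [-0.7, 0.5]]
collar [0.49106536 0.20204412 0.15      ]
low collar w3 [ 0.57732709 -0.15397026  0.15      ] w2 [ 0.577148   -0.15444976  0.15      ]
set collar w1 [0.49123324 0.19657719 0.15      ]
```

Emit:
move_arm --targets '[{"x": 20, "y": -60, "z": 0, "ax": 0, "ay": 0, "az": -0.05, "gripper": -1}, {"x": 40, "y": -118, "z": 0, "ax": 0, "ay": 0, "az": -0.1, "gripper": -1}, {"x": 60, "y": -176, "z": 0, "ax": 0, "ay": 0, "az": -0.15, "gripper": -1}, {"x": 75, "y": -235, "z": 0, "ax": 0, "ay": 0, "az": -0.2, "gripper": -1}, {"x": 82, "y": -295, "z": 0, "ax": 0, "ay": 0, "az": -0.25, "gripper": -1}]'

```text
time_s: 5.48
tool_pos: [0.5777, 0.0344, 0.3491]
tool_rot: [2.383, 2.044, -0.003]
contact_force: [0.5, -1.1, 0.1]
finger_gap: 1.001
```

Emit:
move_arm --targets '[{"x": 0, "y": -60, "z": 0, "ax": 0, "ay": 0, "az": -0.05, "gripper": -1}, {"x": 0, "y": -120, "z": 0, "ax": 0, "ay": 0, "az": -0.1, "gripper": -1}, {"x": 0, "y": -175, "z": 0, "ax": 0, "ay": 0, "az": -0.127, "gripper": -1}, {"x": 0, "y": -194, "z": 0, "ax": 0, "ay": 0, "az": -0.127, "gripper": -1}, {"x": 0, "y": -194, "z": 0, "ax": 0, "ay": 0, "az": -0.127, "gripper": -1}]'

```text
time_s: 6.1
tool_pos: [0.5773, -0.161, 0.349]
tool_rot: [2.509, 1.887, -0.003]
contact_force: [0.3, 0.7, 0.0]
finger_gap: 1.0
```

```bash
cat >> h.py <<'E'
def st():
    s=robot.state();r=s['tool_rot'];from scipy.spatial.transform import Rotation as R
    M=R.from_rotvec(r).as_matrix();print('t',round(s['time_s'],2),'pos',s['tool_pos'].round(4),'yaw_y',np.arctan2(M[1,1],M[0,1]).round(4),'z',M[:,2].round(4),'F',s['contact_force'].round(2),'T',s['wrist_torque'].round(3),'gap',round(s['finger_gap'],3),'q',s['joint_pos'].round(3)); return s
E
python3 -c "
from h import *
st();snap('wrist','w5.png')"
```

```text
t 6.1 pos [ 0.5773 -0.161   0.349 ] yaw_y -0.2814 z [-5.0e-04 -2.8e-03 -1.0e+00] F [0.29 0.72 0.01] T [ 0.014 -0.022  0.048] gap 1.0 q [ 0.073  0.66   0.348  1.076 -0.21   1.437  0.099]
```

View pics/w5.png

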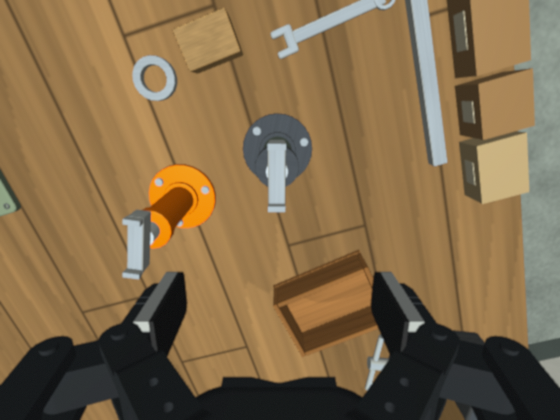

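Emit:
move_arm --targets '[{"x": 0, "y": 5.5, "z": -50, "ax": 0, "ay": 0, "az": 0.004, "gripper": -1}, {"x": 0, "y": 5.5, "z": -100, "ax": 0, "ay": 0, "az": 0.004, "gripper": -1}, {"x": 0, "y": 5.5, "z": -140, "ax": 0, "ay": 0, "az": 0.004, "gripper": -1}, {"x": 0, "y": 5.5, "z": -170, "ax": 0, "ay": 0, "az": 0.004, "gripper": -1}, {"x": 0, "y": 5.5, "z": -181, "ax": 0, "ay": 0, "az": 0.004, "gripper": -1}]'

```text
time_s: 6.78
tool_pos: [0.5774, -0.1524, 0.167]
tool_rot: [-2.504, -1.898, 0.003]
contact_force: [0.4, -0.7, 1.1]
finger_gap: 1.001
```

```bash
python3 -c "
from h import *
st();snap('wrist','w6.png')"
```

```text
t 6.78 pos [ 0.5774 -0.1524  0.167 ] yaw_y -0.2737 z [-0.0017 -0.0013 -1.    ] F [ 0.36 -0.7   1.1 ] T [ 0.011 -0.023  0.012] gap 1.001 q [ 0.064  0.799  0.296  1.447 -0.26   0.935  0.157]
```

View pics/w6.png

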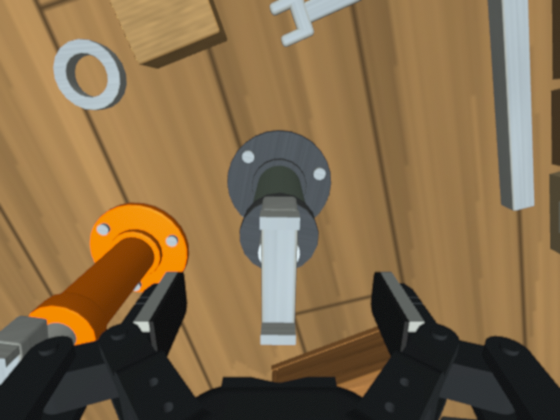

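```bash
python3 -c "
import cv2
a=cv2.imread('pics/w6.png')[200:350,230:330];cv2.imwrite('pics/w6c.png',cv2.resize(a,None,fx=4,fy=4,interpolation=cv2.INTER_CUBIC))"
```

```text
(no output)
```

View pics/w6c.png

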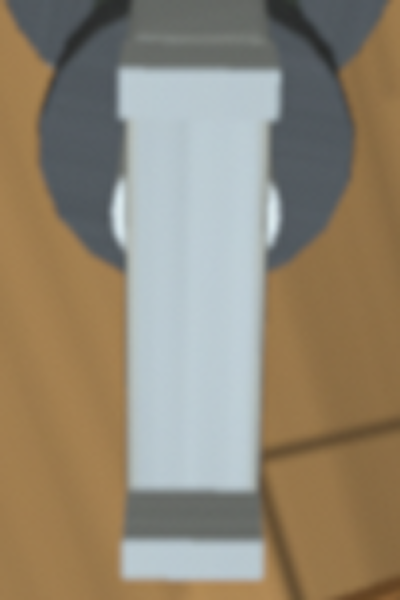

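```bash
python3 - <<'E'
from fit import *
p=robot.read_camera('wrist')
m=lambda u,v:(230+u/4-.375,200+v/4-.375)
P={(-1,-1,'o'):m(120,580),(1,-1,'o'):m(265,580),(-1,-1,'i'):m(123,539),(1,-1,'i'):m(264,540),(-1,-1,'b'):m(127,490),(1,-1,'b'):m(259,490),(-1,1,'o'):m(117,67),(1,1,'o'):m(281,68)}
for z in (1,0):
  x,r=fit(lugs(p,P),[.577,-.156,.196,-.27],z);print(x,r.tolist())
E
```

```text
[ 0.57658732 -0.15557558 -0.28333866] [[0.7, -0.4], [-0.5, -0.1], [-0.2, 0.3], [0.0, 0.4], [-0.2, -0.4], [0.4, -0.0], [0.2, -0.0], [-0.3, 0.1]]
[ 0.57662061 -0.1554579   0.19618765 -0.2833373 ] [[0.6, -0.3], [-0.5, 0.0], [-0.2, 0.3], [0.0, 0.4], [-0.2, -0.3], [0.4, -0.0], [0.2, -0.1], [-0.2, 0.0]]
```

Emit:
move_arm --targets '[{"x": -0.8, "y": -3.1, "z": 0, "ax": 0, "ay": 0, "az": -0.01, "gripper": -1}, {"x": -0.8, "y": -3.1, "z": 0, "ax": 0, "ay": 0, "az": -0.01, "gripper": -1}]'

```text
time_s: 7.12
tool_pos: [0.5772, -0.1565, 0.1688]
tool_rot: [2.513, 1.883, -0.001]
contact_force: [-0.4, 0.1, 0.6]
finger_gap: 1.003
```

```bash
python3 -c "
from h import *
st()"
```

```text
t 7.12 pos [ 0.5772 -0.1565  0.1688] yaw_y -0.2847 z [ 5.0e-04 -2.1e-03 -1.0e+00] F [-0.41  0.11  0.58] T [-0.006  0.033 -0.022] gap 1.003 q [ 0.069  0.797  0.299  1.445 -0.262  0.938  0.153]
```

Emit:
move_arm --targets '[{"x": -0.6, "y": 1, "z": -1, "ax": 0, "ay": 0, "az": 0, "gripper": 0}, {"x": -0.6, "y": 1, "z": -1, "ax": 0, "ay": 0, "az": 0, "gripper": 1}, {"x": -0.6, "y": 1, "z": -1, "ax": 0, "ay": 0, "az": 0, "gripper": 1}, {"x": -0.6, "y": 1, "z": -1, "ax": 0, "ay": 0, "az": 0, "gripper": 1}, {"x": -0.6, "y": 1, "z": -1, "ax": 0, "ay": 0, "az": 0, "gripper": 1}]' --squeeze 50

```text
time_s: 7.75
tool_pos: [0.5766, -0.1555, 0.1678]
tool_rot: [2.512, 1.883, -0.001]
contact_force: [0.4, -0.0, -0.7]
finger_gap: -0.0
```

```bash
python3 -c "
from h import *
st()"
```

```text
t 7.75 pos [ 0.5766 -0.1555  0.1678] yaw_y -0.2847 z [ 5.0e-04 -2.2e-03 -1.0e+00] F [ 0.39 -0.02 -0.7 ] T [ 0.066 -0.007 -0.023] gap -0.0 q [ 0.067  0.797  0.299  1.449 -0.263  0.933  0.153]
```

```bash
python3 -c "
from h import *
snap('wrist','w7.png');snap('scene','s7.png')
a=cv2.imread('pics/s7.png')[100:320,190:430];cv2.imwrite('pics/s7c.png',cv2.resize(a,(654,600),interpolation=cv2.INTER_CUBIC))"
```

```text
(no output)
```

View pics/w7.png

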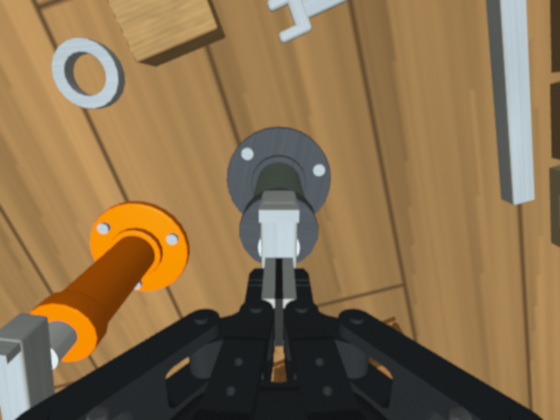

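View pics/s7c.png

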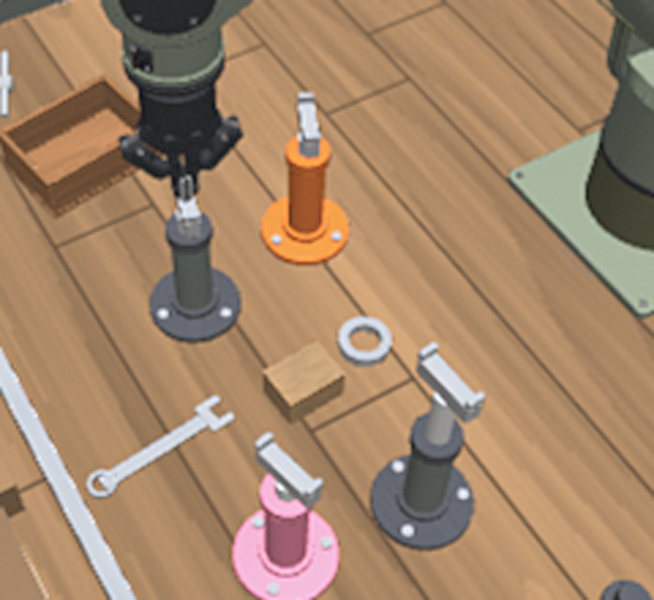

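```bash
python3 -c "
import cv2
a=cv2.imread('pics/w7.png')[180:370,200:360];cv2.imwrite('pics/w7c.png',cv2.resize(a,None,fx=3.15,fy=3.15,interpolation=cv2.INTER_CUBIC))
a=cv2.imread('pics/s7.png')[130:210,225:305];cv2.imwrite('pics/s7d.png',cv2.resize(a,None,fx=7,fy=7,interpolation=cv2.INTER_CUBIC))"
```

```text
(no output)
```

View pics/w7c.png

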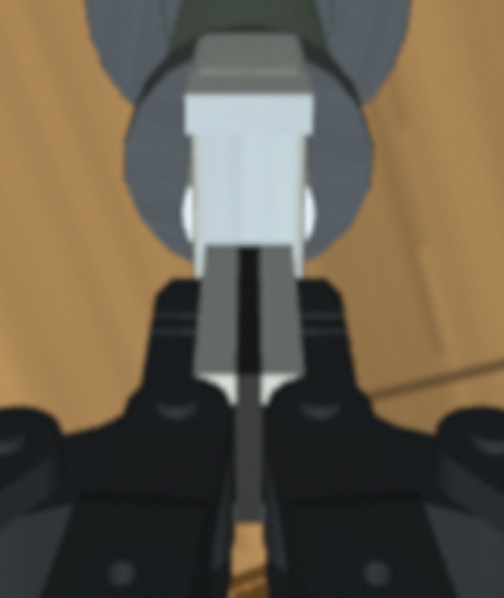

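View pics/s7d.png

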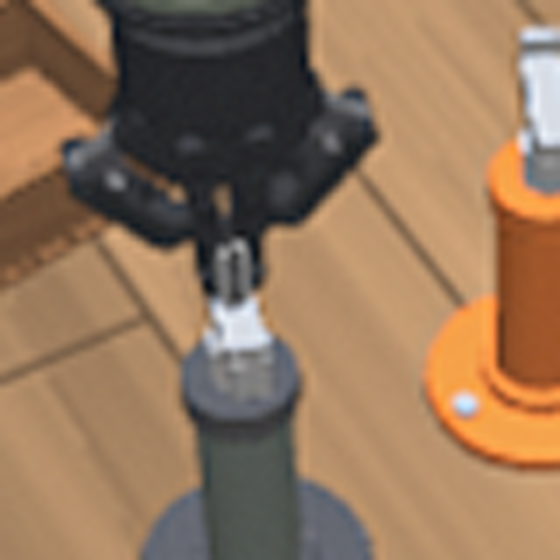

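```bash
python3 - <<'E'
from h import *
p=robot.read_camera('wrist');s=st()
from scipy.spatial.transform import Rotation as R
M=R.from_rotvec(s['tool_rot']).as_matrix()
for d in (0,.01,.019,.03,.04):
  for xo in (-.011,0,.011): print(d,xo,proj(p,s['tool_pos']-M[:,2]*d+M[:,0]*xo).round(1))
sc=robot.read_camera('scene');print(proj(sc,s['tool_pos']),proj(sc,s['tool_pos']+[0,0,.03]))
print(proj(p,(.5766,-.1555,.196)))
E
```

```text
t 7.9 pos [ 0.5766 -0.1555  0.1678] yaw_y -0.2847 z [ 5.0e-04 -2.2e-03 -1.0e+00] F [-0.25  0.06 -0.39] T [-0.002  0.064 -0.016] gap 0.002 q [ 0.067  0.797  0.299  1.449 -0.263  0.933  0.153]
0 -0.011 [278.5 260.9]
0 0 [278.5 244.2]
0 0.011 [278.5 227. ]
0.01 -0.011 [278.5 269.2]
0.01 0 [278.5 251.8]
0.01 0.011 [278.5 233.8]
0.019 -0.011 [278.5 277.4]
0.019 0 [278.5 259.4]
0.019 0.011 [278.6 240.6]
0.03 -0.011 [278.5 288.6]
0.03 0 [278.5 269.7]
0.03 0.011 [278.6 249.9]
0.04 -0.011 [278.5 300.1]
0.04 0 [278.5 280.2]
0.04 0.011 [278.6 259.4]
[258.44624878 178.1274585 ] [257.86040198 171.43331362]
[278.6461599  267.97870121]
```

The jaws shut fully with no force. In the wrist view the pads sit above the bar: their tips are about 30–40 mm higher than the reported TCP implies, and the scene view agrees. I'll reopen and look again before lowering.

Emit:
move_arm --targets '[{"x": 0, "y": 0, "z": 0, "ax": 0, "ay": 0, "az": 0, "gripper": -1}, {"x": 0, "y": 0, "z": 0, "ax": 0, "ay": 0, "az": 0, "gripper": -1}, {"x": 0, "y": 0, "z": 0, "ax": 0, "ay": 0, "az": 0, "gripper": -1}, {"x": 0, "y": 0, "z": 0, "ax": 0, "ay": 0, "az": 0, "gripper": -1}]'

```text
time_s: 8.45
tool_pos: [0.5766, -0.1555, 0.1679]
tool_rot: [2.513, 1.883, -0.001]
contact_force: [-0.3, 0.6, -0.2]
finger_gap: 0.846
```

```bash
python3 -c "
from h import *
st();p=snap('wrist','w8.png');s=snap('scene','s8.png')
a=s['image'][120:220,215:315,::-1];a=cv2.resize(a,(400,400),interpolation=cv2.INTER_CUBIC)
b=p['image'][200:400,180:380,::-1];b=cv2.resize(b,(400,400),interpolation=cv2.INTER_CUBIC)
cv2.imwrite('pics/c8.png',cv2.hconcat([a,b]))"
```

```text
t 8.45 pos [ 0.5766 -0.1555  0.1679] yaw_y -0.2848 z [ 5.0e-04 -2.2e-03 -1.0e+00] F [-0.3   0.59 -0.18] T [ 0.039 -0.001 -0.049] gap 0.846 q [ 0.067  0.797  0.299  1.449 -0.263  0.933  0.153]
```

View pics/c8.png

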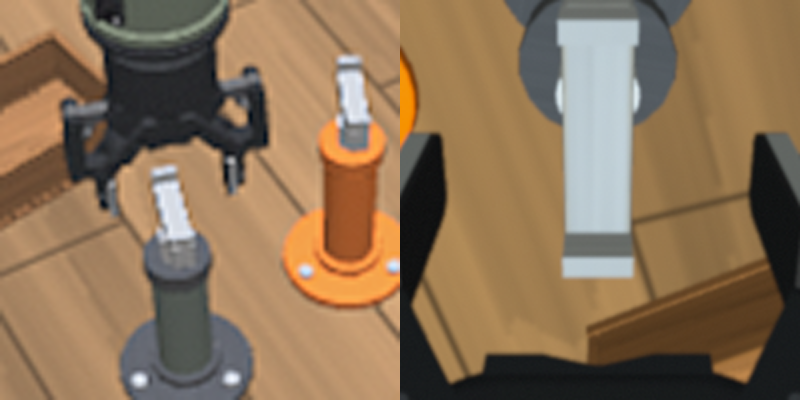

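Emit:
move_arm --targets '[{"x": 0, "y": 0, "z": -10, "ax": 0, "ay": 0, "az": 0, "gripper": -1}, {"x": 0, "y": 0, "z": -20, "ax": 0, "ay": 0, "az": 0, "gripper": -1}, {"x": 0, "y": 0, "z": -25, "ax": 0, "ay": 0, "az": 0, "gripper": -1}, {"x": 0, "y": 0, "z": -25, "ax": 0, "ay": 0, "az": 0, "gripper": -1}]'

```text
time_s: 9.05
tool_pos: [0.5764, -0.1554, 0.1424]
tool_rot: [2.513, 1.883, -0.002]
contact_force: [-0.5, 0.6, 0.6]
finger_gap: 1.0
```

```bash
python3 -c "
from h import *
st();p=snap('wrist','w9.png');s=snap('scene','s9.png')
a=s['image'][120:220,215:315,::-1];a=cv2.resize(a,(400,400),interpolation=cv2.INTER_CUBIC)
b=p['image'][200:400,180:380,::-1];b=cv2.resize(b,(400,400),interpolation=cv2.INTER_CUBIC)
cv2.imwrite('pics/c9.png',cv2.hconcat([a,b]))"
```

```text
t 9.05 pos [ 0.5764 -0.1554  0.1424] yaw_y -0.2848 z [-1.e-04 -2.e-03 -1.e+00] F [-0.51  0.6   0.56] T [ 0.016 -0.019 -0.005] gap 1.0 q [ 0.072  0.828  0.287  1.48  -0.273  0.873  0.163]
```

View pics/c9.png

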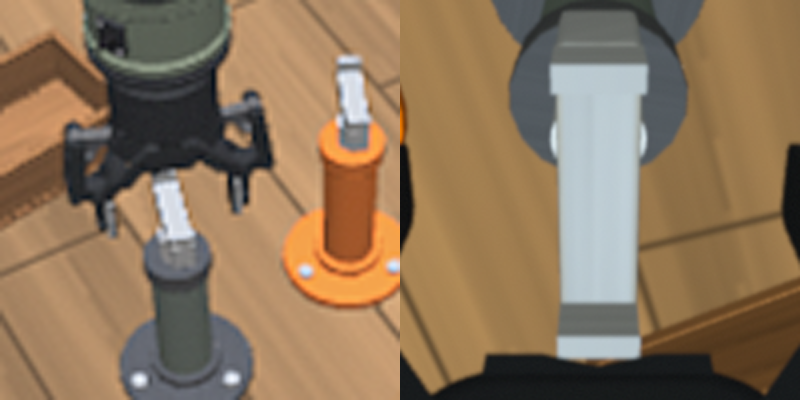

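Emit:
move_arm --targets '[{"x": 0, "y": 0, "z": -5, "ax": 0, "ay": 0, "az": 0, "gripper": -1}, {"x": 0, "y": 0, "z": -9, "ax": 0, "ay": 0, "az": 0, "gripper": -0.2}, {"x": 0, "y": 0, "z": -9, "ax": 0, "ay": 0, "az": 0, "gripper": 0.2}, {"x": 0, "y": 0, "z": -9, "ax": 0, "ay": 0, "az": 0, "gripper": 0.3}, {"x": 0, "y": 0, "z": -9, "ax": 0, "ay": 0, "az": 0, "gripper": 0.3}]'

```text
time_s: 9.78
tool_pos: [0.5767, -0.1556, 0.1341]
tool_rot: [2.512, 1.882, -0.001]
contact_force: [-0.6, -0.4, -0.5]
finger_gap: 0.352
```

```bash
python3 -c "
from h import *
st();p=snap('wrist','w10.png');s=snap('scene','s10.png')
a=s['image'][120:220,215:315,::-1];a=cv2.resize(a,(400,400),interpolation=cv2.INTER_CUBIC)
b=p['image'][200:400,180:380,::-1];b=cv2.resize(b,(400,400),interpolation=cv2.INTER_CUBIC)
cv2.imwrite('pics/c10.png',cv2.hconcat([a,b]))"
```

```text
t 9.78 pos [ 0.5767 -0.1556  0.1341] yaw_y -0.2848 z [ 9.0e-04 -2.3e-03 -1.0e+00] F [-0.61 -0.39 -0.47] T [ 0.028 -0.003 -0.008] gap 0.352 q [ 0.074  0.838  0.283  1.489 -0.277  0.852  0.166]
```

View pics/c10.png

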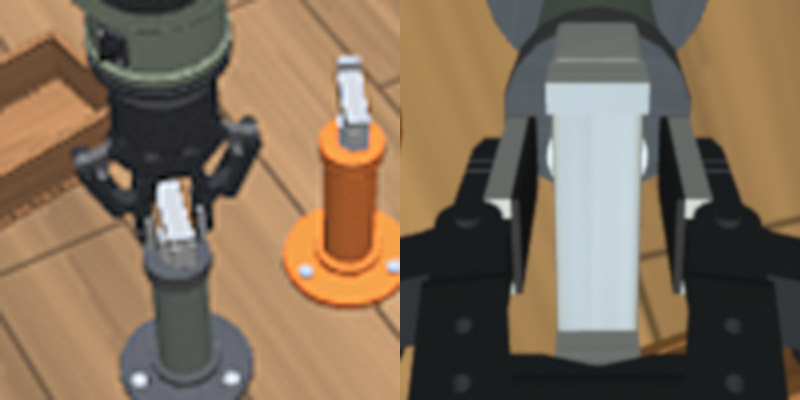

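Emit:
move_arm --targets '[{"x": 0, "y": 0, "z": 0, "ax": 0, "ay": 0, "az": 0, "gripper": 0.5}, {"x": 0, "y": 0, "z": 0, "ax": 0, "ay": 0, "az": 0, "gripper": 1}, {"x": 0, "y": 0, "z": 0, "ax": 0, "ay": 0, "az": 0, "gripper": 1}, {"x": 0, "y": 0, "z": 0, "ax": 0, "ay": 0, "az": 0, "gripper": 1}]' --squeeze 60

```text
time_s: 10.38
tool_pos: [0.5767, -0.1556, 0.1342]
tool_rot: [2.512, 1.882, -0.001]
contact_force: [-0.8, -0.1, 6.1]
finger_gap: 0.199
```

```bash
python3 -c "
from h import *
st();p=snap('wrist','w11.png')"
```

```text
t 10.38 pos [ 0.5767 -0.1556  0.1342] yaw_y -0.2848 z [ 0.001  -0.0023 -1.    ] F [-0.76 -0.15  6.06] T [0.185 0.466 0.017] gap 0.199 q [ 0.074  0.838  0.283  1.489 -0.277  0.853  0.166]
```

View pics/w11.png

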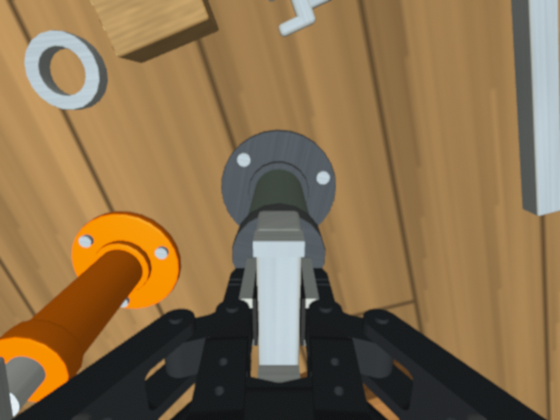

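Emit:
move_arm --targets '[{"x": 0, "y": 0, "z": 0, "ax": 0, "ay": 0, "az": 0.08, "gripper": 1}, {"x": 0, "y": 0, "z": 0, "ax": 0, "ay": 0, "az": 0.16, "gripper": 1}, {"x": 0, "y": 0, "z": 0, "ax": 0, "ay": 0, "az": 0.24, "gripper": 1}, {"x": 0, "y": 0, "z": 0, "ax": 0, "ay": 0, "az": 0.32, "gripper": 1}, {"x": 0, "y": 0, "z": 0, "ax": 0, "ay": 0, "az": 0.4, "gripper": 1}]'

```text
time_s: 11.05
tool_pos: [0.577, -0.1555, 0.1342]
tool_rot: [2.085, 2.346, 0.0]
contact_force: [0.9, 0.1, 1.0]
finger_gap: 0.199
```

```bash
python3 -c "
from h import *
st()"
```

```text
t 11.05 pos [ 0.577  -0.1555  0.1342] yaw_y 0.1178 z [ 0.0023 -0.0018 -1.    ] F [0.92 0.1  1.05] T [ 0.03  -0.172 -0.148] gap 0.199 q [ 0.129  0.826  0.166  1.488 -0.162  0.839  0.468]
```

Emit:
move_arm --targets '[{"x": -0.3, "y": 0, "z": 0, "ax": 0, "ay": 0, "az": 0.09, "gripper": 1}, {"x": -0.3, "y": 0, "z": 0, "ax": 0, "ay": 0, "az": 0.18, "gripper": 1}, {"x": -0.3, "y": 0, "z": 0, "ax": 0, "ay": 0, "az": 0.27, "gripper": 1}, {"x": -0.3, "y": 0, "z": 0, "ax": 0, "ay": 0, "az": 0.36, "gripper": 1}, {"x": -0.3, "y": 0, "z": 0, "ax": 0, "ay": 0, "az": 0.42, "gripper": 1}]'

```text
time_s: 11.68
tool_pos: [0.5773, -0.1554, 0.1343]
tool_rot: [1.546, 2.73, 0.003]
contact_force: [4.2, 0.9, 0.8]
finger_gap: 0.199
```

```bash
python3 -c "
from h import *
st();p=snap('wrist','w12.png')"
```

```text
t 11.68 pos [ 0.5773 -0.1554  0.1343] yaw_y 0.5403 z [ 4.1e-03 -5.0e-04 -1.0e+00] F [4.18 0.86 0.81] T [ 0.122 -0.62  -0.087] gap 0.199 q [ 0.19   0.818  0.041  1.486 -0.041  0.834  0.786]
```

View pics/w12.png

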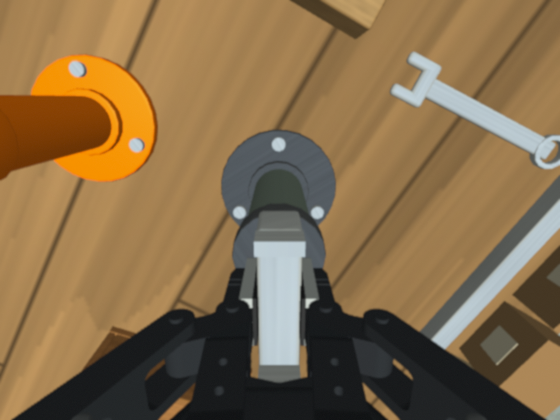

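Emit:
move_arm --targets '[{"x": -0.3, "y": 0, "z": 5, "ax": 0, "ay": 0, "az": 0, "gripper": 1}, {"x": -0.3, "y": 0, "z": 17, "ax": 0, "ay": 0, "az": 0, "gripper": 1}, {"x": -0.3, "y": 0, "z": 30, "ax": 0, "ay": 0, "az": 0, "gripper": 1}, {"x": -0.3, "y": 0, "z": 43, "ax": 0, "ay": 0, "az": 0, "gripper": 1}, {"x": -0.3, "y": 0, "z": 53, "ax": 0, "ay": 0, "az": 0, "gripper": 1}]'

```text
time_s: 12.35
tool_pos: [0.5772, -0.1554, 0.1877]
tool_rot: [1.543, 2.731, 0.003]
contact_force: [6.1, 0.3, -5.5]
finger_gap: 0.199
```

Emit:
move_arm --targets '[{"x": 0, "y": 0, "z": 0, "ax": 0, "ay": 0, "az": 0, "gripper": 1}, {"x": 0, "y": 0, "z": 0, "ax": 0, "ay": 0, "az": 0, "gripper": 1}]'

```text
time_s: 12.6
tool_pos: [0.5773, -0.1553, 0.1874]
tool_rot: [1.544, 2.731, 0.003]
contact_force: [4.6, -0.8, -2.2]
finger_gap: 0.201
```

```bash
python3 -c "
from h import *
import pickle
st();p=snap('wrist','w13.png');s=snap('scene','s13.png');t=snap('top','t13.png');pickle.dump((p,s,t),open('p13.pkl','wb'))
a=s['image'][120:220,215:315,::-1];a=cv2.resize(a,(400,400),interpolation=cv2.INTER_CUBIC)
b=s['image'][200:300,310:410,::-1];b=cv2.resize(b,(400,400),interpolation=cv2.INTER_CUBIC)
cv2.imwrite('pics/c13.png',cv2.hconcat([a,b]))"
```

```text
t 12.6 pos [ 0.5773 -0.1553  0.1874] yaw_y 0.5419 z [ 4.6e-03 -5.0e-04 -1.0e+00] F [ 4.59 -0.76 -2.22] T [-0.148 -0.824 -0.074] gap 0.201 q [ 0.187  0.754  0.046  1.42  -0.039  0.963  0.785]
```

View pics/c13.png

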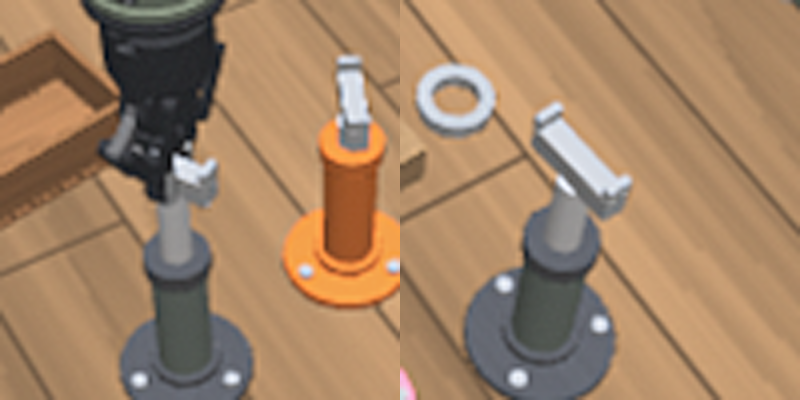

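View pics/w13.png

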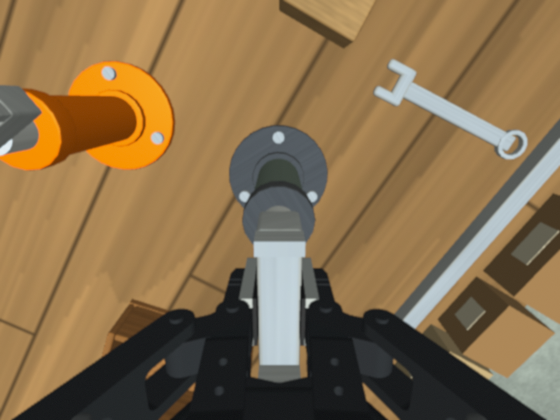

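```bash
python3 -c "
from h import *
import pickle
p,s,t=pickle.load(open('p13.pkl','rb'))
a=s['image'][150:200,235:285,::-1];a=cv2.resize(a,(400,400),interpolation=cv2.INTER_CUBIC)
b=s['image'][220:270,330:380,::-1];b=cv2.resize(b,(400,400),interpolation=cv2.INTER_CUBIC)
cv2.imwrite('pics/d13.png',cv2.hconcat([a,b]))"
```

```text
(no output)
```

View pics/d13.png

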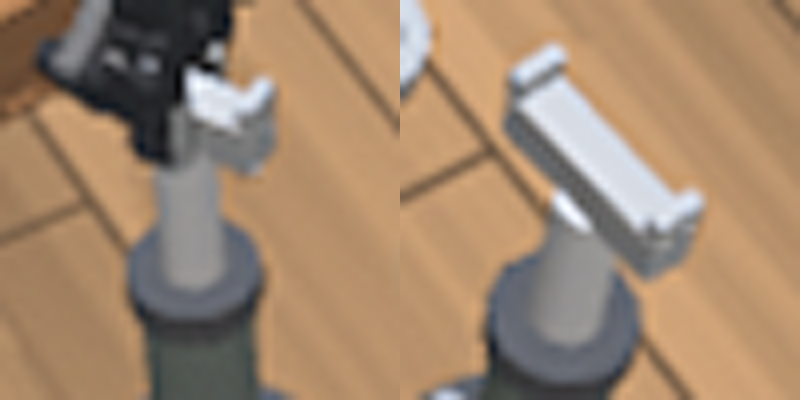

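```bash
python3 - <<'E'
from fit import *
p,s,t=pickle.load(open('p13.pkl','rb'))
n=lambda u,v:(330+(u-400)/8-.44,220+v/8-.44)
l=lambda u,v:(235+u/8-.44,150+v/8-.44)
S={(1,1,'u'):n(650,278),(-1,1,'o'):n(697,195),(1,1,'o'):n(645,228),(-1,1,'u'):n(693,240),(1,-1,'o'):n(512,72),(-1,-1,'o'):n(557,47)}
L={(1,1,'u'):l(255,172),(-1,1,'o'):l(272,80),(-1,1,'u'):l(275,135)}
for nm,P,q0,C in (('set',S,(.4911,.197,.249,.092),(.4911,.197,.15)),('low',L,(.5767,-.1555,.2491,.5419),(.5767,-.1555,.15))):
  o=lugs(s,P)
  print(nm,[(k,(proj(s,W(q0,L))-uv).round(1).tolist()) for k,(_,L,uv) in zip(P,o)],'collar',proj(s,C))
  r=least_squares(lambda z:np.concatenate([proj(s,W((q0[0],q0[1],z[0],q0[3]),L))-uv for _,L,uv in o]),[.25]);print(r.x)
  r=least_squares(lambda z:np.concatenate([proj(s,W((q0[0]+z[1],q0[1]+z[2],z[0],q0[3]),L))-uv for _,L,uv in o]),[.25,0,0]);print(r.x)
print(n(565,325),l(195,285)) # observed collar centres
E
```

```text
set [((1, 1, 'u'), [-0.2, 0.8]), ((-1, 1, 'o'), [1.5, 0.2]), ((1, 1, 'o'), [2.3, -0.2]), ((-1, 1, 'u'), [-0.1, 1.8]), ((1, -1, 'o'), [-0.1, -0.6]), ((-1, -1, 'o'), [-0.1, -1.0])] collar [350.4071152  258.27863552]
[0.24885034]
[ 0.19121516 -0.02668248 -0.02641035]
low [((1, 1, 'u'), [-0.2, 0.6]), ((-1, 1, 'o'), [0.4, -0.3]), ((-1, 1, 'u'), [0.5, 1.0])] collar [258.74534154 181.99686883]
[0.25087044]
[ 0.15753817 -0.03674079 -0.07592338]
(350.185, 260.185) (258.935, 185.185)
```

Emit:
move_arm --targets '[{"x": 0, "y": 0, "z": 0, "ax": 0, "ay": 0, "az": -0.06, "gripper": 1}, {"x": 0, "y": 0, "z": 0, "ax": 0, "ay": 0, "az": -0.12, "gripper": 1}, {"x": 0, "y": 0, "z": 0, "ax": 0, "ay": 0, "az": -0.18, "gripper": 1}, {"x": 0, "y": 0, "z": 0, "ax": 0, "ay": 0, "az": -0.22, "gripper": 1}, {"x": 0, "y": 0, "z": 0, "ax": 0, "ay": 0, "az": -0.25, "gripper": 1}]'

```text
time_s: 13.38
tool_pos: [0.5771, -0.1554, 0.1872]
tool_rot: [1.874, 2.517, 0.001]
contact_force: [3.2, -1.9, -5.2]
finger_gap: 0.197
```

```bash
cat > avg.py <<'E'
from h import *
from scipy.spatial.transform import Rotation as R
T=[];F=[];Y=[];Z=[];q7=[]
for i in range(4):
    s=robot.state();T.append(s['wrist_torque']);F.append(s['contact_force']);q7.append(s['tau'][6]);M=R.from_rotvec(s['tool_rot']).as_matrix();Y.append(np.arctan2(M[1,1],M[0,1]));Z.append(s['tool_pos'])
    if i<3: robot.read_camera('wrist')
print('t',round(s['time_s'],2),'yaw',np.round(Y,4),'Tz',np.array(T)[:,2].round(3),'mean',np.mean(T,0).round(3),'F',np.mean(F,0).round(2),'tau7',np.round(q7,3),'pos',np.mean(Z,0).round(4))
E
python3 avg.py
```

```text
t 13.53 yaw [0.2907 0.2892 0.2913 0.2922] Tz [ 0.072  0.034 -0.131 -0.101] mean [-0.369 -0.546 -0.031] F [ 3.02 -1.76 -5.33] tau7 [ 0.372  0.549 -0.475 -0.184] pos [ 0.5771 -0.1554  0.1872]
```

Emit:
move_arm --targets '[{"x": 0, "y": 0, "z": 0, "ax": 0, "ay": 0, "az": -0.015, "gripper": 1}, {"x": 0, "y": 0, "z": 0, "ax": 0, "ay": 0, "az": -0.03, "gripper": 1}]'

```text
time_s: 13.78
tool_pos: [0.5771, -0.1555, 0.1873]
tool_rot: [1.911, 2.489, 0.001]
contact_force: [3.1, -1.9, -4.1]
finger_gap: 0.202
```

```bash
python3 avg.py
```

```text
t 13.93 yaw [0.2614 0.2606 0.2616 0.2621] Tz [ 0.062 -0.02  -0.025 -0.097] mean [-0.325 -0.528 -0.02 ] F [ 3.25 -1.42 -4.4 ] tau7 [ 0.248  0.278 -0.235 -0.058] pos [ 0.5771 -0.1554  0.1873]
```

Emit:
move_arm --targets '[{"x": 0, "y": 0, "z": 0, "ax": 0, "ay": 0, "az": -0.015, "gripper": 1}, {"x": 0, "y": 0, "z": 0, "ax": 0, "ay": 0, "az": -0.03, "gripper": 1}]'

```text
time_s: 14.18
tool_pos: [0.577, -0.1555, 0.1872]
tool_rot: [1.948, 2.459, 0.001]
contact_force: [2.7, -1.7, -3.6]
finger_gap: 0.201
```

```bash
python3 avg.py
```

```text
t 14.32 yaw [0.2309 0.2303 0.2314 0.2318] Tz [ 0.12   0.034 -0.022 -0.085] mean [-0.319 -0.461  0.012] F [ 3.05 -1.38 -3.83] tau7 [ 0.234  0.27  -0.237 -0.056] pos [ 0.577  -0.1555  0.1872]
```

Emit:
move_arm --targets '[{"x": 0, "y": 0, "z": 0, "ax": 0, "ay": 0, "az": -0.015, "gripper": 1}, {"x": 0, "y": 0, "z": 0, "ax": 0, "ay": 0, "az": -0.03, "gripper": 1}]'

```text
time_s: 14.58
tool_pos: [0.577, -0.1555, 0.1873]
tool_rot: [1.985, 2.43, 0.001]
contact_force: [2.7, -1.6, -4.2]
finger_gap: 0.201
```

```bash
python3 avg.py
```

```text
t 14.72 yaw [0.2007 0.2001 0.201  0.2016] Tz [ 0.075  0.036 -0.051 -0.062] mean [-0.326 -0.459 -0.001] F [ 3.04 -1.54 -3.87] tau7 [ 0.231  0.269 -0.237 -0.055] pos [ 0.577  -0.1555  0.1872]
```

Emit:
move_arm --targets '[{"x": 0, "y": 0, "z": 0, "ax": 0, "ay": 0, "az": -0.015, "gripper": 1}, {"x": 0, "y": 0, "z": 0, "ax": 0, "ay": 0, "az": -0.03, "gripper": 1}]'

```text
time_s: 14.98
tool_pos: [0.577, -0.1555, 0.1872]
tool_rot: [2.022, 2.399, 0.001]
contact_force: [3.4, -2.0, -3.6]
finger_gap: 0.196
```

```bash
python3 avg.py
```

```text
t 15.12 yaw [0.1705 0.1697 0.1709 0.1713] Tz [ 0.139  0.068 -0.062 -0.146] mean [-0.368 -0.387 -0.   ] F [ 2.78 -1.76 -4.1 ] tau7 [ 0.231  0.268 -0.237 -0.055] pos [ 0.577  -0.1555  0.1872]
```

Emit:
move_arm --targets '[{"x": 0, "y": 0, "z": 0, "ax": 0, "ay": 0, "az": -0.015, "gripper": 1}, {"x": 0, "y": 0, "z": 0, "ax": 0, "ay": 0, "az": -0.03, "gripper": 1}]'

```text
time_s: 15.38
tool_pos: [0.577, -0.1555, 0.1872]
tool_rot: [2.058, 2.369, 0.001]
contact_force: [2.1, -2.2, -4.6]
finger_gap: 0.198
```

```bash
python3 avg.py
```

```text
t 15.53 yaw [0.1402 0.1395 0.1405 0.141 ] Tz [ 0.075  0.057 -0.052 -0.059] mean [-0.309 -0.348  0.005] F [ 2.23 -2.12 -4.06] tau7 [ 0.231  0.268 -0.237 -0.055] pos [ 0.577  -0.1555  0.1872]
```

Emit:
move_arm --targets '[{"x": 0, "y": 0, "z": 0, "ax": 0, "ay": 0, "az": -0.015, "gripper": 1}, {"x": 0, "y": 0, "z": 0, "ax": 0, "ay": 0, "az": -0.03, "gripper": 1}]'

```text
time_s: 15.78
tool_pos: [0.577, -0.1555, 0.1872]
tool_rot: [2.093, 2.337, 0.0]
contact_force: [2.5, -2.4, -3.7]
finger_gap: 0.2
```

```bash
python3 avg.py
```

```text
t 15.93 yaw [0.11   0.1093 0.1103 0.1108] Tz [ 0.125 -0.011 -0.063 -0.11 ] mean [-0.342 -0.328 -0.015] F [ 2.85 -2.03 -3.68] tau7 [ 0.23   0.268 -0.237 -0.055] pos [ 0.577  -0.1555  0.1872]
```

Emit:
move_arm --targets '[{"x": 0, "y": 0, "z": 0, "ax": 0, "ay": 0, "az": -0.015, "gripper": 1}, {"x": 0, "y": 0, "z": 0, "ax": 0, "ay": 0, "az": -0.03, "gripper": 1}]'

```text
time_s: 16.18
tool_pos: [0.5769, -0.1555, 0.1872]
tool_rot: [2.128, 2.305, 0.0]
contact_force: [1.9, -1.7, -3.6]
finger_gap: 0.198
```

```bash
python3 avg.py
```

```text
t 16.32 yaw [0.0798 0.079  0.0801 0.0805] Tz [ 0.08  -0.031 -0.02  -0.039] mean [-0.338 -0.266 -0.002] F [ 1.97 -2.09 -3.37] tau7 [ 0.23   0.268 -0.237 -0.056] pos [ 0.5769 -0.1555  0.1872]
```

Emit:
move_arm --targets '[{"x": 0, "y": 0, "z": 0, "ax": 0, "ay": 0, "az": -0.015, "gripper": 1}, {"x": 0, "y": 0, "z": 0, "ax": 0, "ay": 0, "az": -0.03, "gripper": 1}]'

```text
time_s: 16.58
tool_pos: [0.5769, -0.1555, 0.1873]
tool_rot: [2.163, 2.273, 0.0]
contact_force: [1.4, -1.6, -3.3]
finger_gap: 0.2
```

```bash
python3 avg.py
```

```text
t 16.73 yaw [0.0495 0.0487 0.0498 0.0503] Tz [ 0.115  0.055 -0.056 -0.113] mean [-0.338 -0.247  0.   ] F [ 1.62 -1.67 -3.66] tau7 [ 0.23   0.268 -0.237 -0.056] pos [ 0.5769 -0.1555  0.1873]
```

Emit:
move_arm --targets '[{"x": 0, "y": 0, "z": 0, "ax": 0, "ay": 0, "az": -0.015, "gripper": 1}, {"x": 0, "y": 0, "z": 0, "ax": 0, "ay": 0, "az": -0.03, "gripper": 1}]'

```text
time_s: 16.98
tool_pos: [0.5769, -0.1555, 0.1872]
tool_rot: [2.197, 2.24, -0.0]
contact_force: [2.0, -1.7, -4.1]
finger_gap: 0.202
```

```bash
python3 avg.py
```

```text
t 17.12 yaw [0.0192 0.0185 0.0195 0.02  ] Tz [ 0.068  0.007 -0.021 -0.045] mean [-0.313 -0.188  0.002] F [ 1.71 -1.83 -4.08] tau7 [ 0.23   0.268 -0.237 -0.056] pos [ 0.5769 -0.1555  0.1872]
```

Emit:
move_arm --targets '[{"x": 0, "y": 0, "z": 0, "ax": 0, "ay": 0, "az": -0.015, "gripper": 1}, {"x": 0, "y": 0, "z": 0, "ax": 0, "ay": 0, "az": -0.03, "gripper": 1}]'

```text
time_s: 17.38
tool_pos: [0.5769, -0.1555, 0.1872]
tool_rot: [2.231, 2.206, -0.0]
contact_force: [1.1, -2.0, -2.4]
finger_gap: 0.2
```

```bash
python3 avg.py
```

```text
t 17.52 yaw [-0.011  -0.0118 -0.0107 -0.0103] Tz [ 0.111  0.082 -0.069 -0.085] mean [-0.346 -0.157  0.01 ] F [ 1.48 -1.59 -3.25] tau7 [ 0.23   0.268 -0.238 -0.056] pos [ 0.5769 -0.1555  0.1872]
```

Emit:
move_arm --targets '[{"x": 0, "y": 0, "z": 0, "ax": 0, "ay": 0, "az": -0.015, "gripper": 1}, {"x": 0, "y": 0, "z": 0, "ax": 0, "ay": 0, "az": -0.03, "gripper": 1}]'

```text
time_s: 17.77
tool_pos: [0.5769, -0.1555, 0.1872]
tool_rot: [2.264, 2.172, -0.0]
contact_force: [0.7, -2.3, -3.6]
finger_gap: 0.196
```

```bash
python3 avg.py
```

```text
t 17.93 yaw [-0.0413 -0.042  -0.0409 -0.0405] Tz [ 0.081 -0.031 -0.054 -0.064] mean [-0.339 -0.1   -0.017] F [ 0.98 -1.82 -3.57] tau7 [ 0.23   0.267 -0.238 -0.056] pos [ 0.5769 -0.1555  0.1872]
```

Emit:
move_arm --targets '[{"x": 0, "y": 0, "z": 0, "ax": 0, "ay": 0, "az": -0.015, "gripper": 1}, {"x": 0, "y": 0, "z": 0, "ax": 0, "ay": 0, "az": -0.03, "gripper": 1}]'

```text
time_s: 18.18
tool_pos: [0.5769, -0.1555, 0.1872]
tool_rot: [2.297, 2.138, -0.001]
contact_force: [1.2, -1.5, -3.4]
finger_gap: 0.2
```

```bash
python3 avg.py
```

```text
t 18.32 yaw [-0.0715 -0.0724 -0.0712 -0.0707] Tz [ 0.129  0.029 -0.056 -0.068] mean [-0.321 -0.062  0.008] F [ 1.12 -1.55 -3.49] tau7 [ 0.23   0.267 -0.238 -0.056] pos [ 0.5768 -0.1555  0.1872]
```

Emit:
move_arm --targets '[{"x": 0, "y": 0, "z": 0, "ax": 0, "ay": 0, "az": -0.015, "gripper": 1}, {"x": 0, "y": 0, "z": 0, "ax": 0, "ay": 0, "az": -0.03, "gripper": 1}]'

```text
time_s: 18.58
tool_pos: [0.5768, -0.1555, 0.1873]
tool_rot: [2.329, 2.103, -0.001]
contact_force: [1.1, -1.8, -3.2]
finger_gap: 0.203
```

```bash
python3 avg.py
```

```text
t 18.73 yaw [-0.1018 -0.1025 -0.1015 -0.101 ] Tz [ 0.096 -0.004 -0.063 -0.096] mean [-0.336  0.004 -0.017] F [ 0.55 -1.98 -3.21] tau7 [ 0.23   0.267 -0.238 -0.056] pos [ 0.5768 -0.1555  0.1872]
```

Emit:
move_arm --targets '[{"x": 0, "y": 0, "z": 0, "ax": 0, "ay": 0, "az": -0.015, "gripper": 1}, {"x": 0, "y": 0, "z": 0, "ax": 0, "ay": 0, "az": -0.03, "gripper": 1}]'

```text
time_s: 18.98
tool_pos: [0.5768, -0.1555, 0.1872]
tool_rot: [2.36, 2.068, -0.001]
contact_force: [-0.2, -2.0, -2.4]
finger_gap: 0.2
```

```bash
python3 avg.py
```

```text
t 19.12 yaw [-0.132  -0.1328 -0.1317 -0.1312] Tz [ 0.127 -0.025 -0.037 -0.071] mean [-0.307  0.021 -0.001] F [ 0.54 -1.66 -2.72] tau7 [ 0.229  0.267 -0.238 -0.056] pos [ 0.5768 -0.1555  0.1872]
```

Emit:
move_arm --targets '[{"x": 0, "y": 0, "z": 0, "ax": 0, "ay": 0, "az": -0.015, "gripper": 1}, {"x": 0, "y": 0, "z": 0, "ax": 0, "ay": 0, "az": -0.03, "gripper": 1}]'

```text
time_s: 19.38
tool_pos: [0.5768, -0.1555, 0.1873]
tool_rot: [2.391, 2.032, -0.001]
contact_force: [-0.6, -1.2, -2.7]
finger_gap: 0.199
```

```bash
python3 avg.py
```

```text
t 19.52 yaw [-0.1622 -0.163  -0.162  -0.1615] Tz [ 0.04   0.015  0.004 -0.046] mean [-0.322  0.064  0.003] F [-0.3  -1.87 -2.71] tau7 [ 0.229  0.267 -0.238 -0.056] pos [ 0.5768 -0.1555  0.1872]
```

Emit:
move_arm --targets '[{"x": 0, "y": 0, "z": 0, "ax": 0, "ay": 0, "az": -0.015, "gripper": 1}, {"x": 0, "y": 0, "z": 0, "ax": 0, "ay": 0, "az": -0.03, "gripper": 1}]'

```text
time_s: 19.77
tool_pos: [0.5767, -0.1555, 0.1872]
tool_rot: [2.422, 1.995, -0.001]
contact_force: [0.7, -1.9, -3.7]
finger_gap: 0.199
```

```bash
python3 avg.py
```

```text
t 19.93 yaw [-0.1925 -0.1933 -0.1922 -0.1917] Tz [ 0.058  0.084 -0.096 -0.078] mean [-0.31   0.121 -0.008] F [ 0.17 -1.87 -3.64] tau7 [ 0.229  0.267 -0.238 -0.056] pos [ 0.5768 -0.1555  0.1872]
```

Emit:
move_arm --targets '[{"x": 0, "y": 0, "z": 0, "ax": 0, "ay": 0, "az": -0.015, "gripper": 1}, {"x": 0, "y": 0, "z": 0, "ax": 0, "ay": 0, "az": -0.03, "gripper": 1}]'

```text
time_s: 20.18
tool_pos: [0.5767, -0.1555, 0.1872]
tool_rot: [2.452, 1.958, -0.001]
contact_force: [-0.9, -1.0, -1.5]
finger_gap: 0.197
```

```bash
python3 avg.py
```

```text
t 20.32 yaw [-0.2227 -0.2236 -0.2225 -0.222 ] Tz [ 0.058 -0.012 -0.006 -0.146] mean [-0.294  0.142 -0.027] F [-0.85 -1.63 -2.31] tau7 [ 0.229  0.267 -0.239 -0.056] pos [ 0.5767 -0.1555  0.1872]
```

Emit:
move_arm --targets '[{"x": 0, "y": 0, "z": 0, "ax": 0, "ay": 0, "az": -0.015, "gripper": 1}, {"x": 0, "y": 0, "z": 0, "ax": 0, "ay": 0, "az": -0.03, "gripper": 1}]'

```text
time_s: 20.58
tool_pos: [0.5767, -0.1555, 0.1872]
tool_rot: [2.481, 1.921, -0.002]
contact_force: [0.2, -1.8, -3.1]
finger_gap: 0.202
```

```bash
python3 avg.py; python3 -c "
from h import *
snap('wrist','w14.png')"
```

```text
t 20.73 yaw [-0.253  -0.2537 -0.2527 -0.2522] Tz [ 0.124  0.016 -0.086 -0.107] mean [-0.299  0.207 -0.013] F [-0.22 -1.54 -2.8 ] tau7 [ 0.229  0.266 -0.239 -0.057] pos [ 0.5767 -0.1555  0.1872]
```

View pics/w14.png

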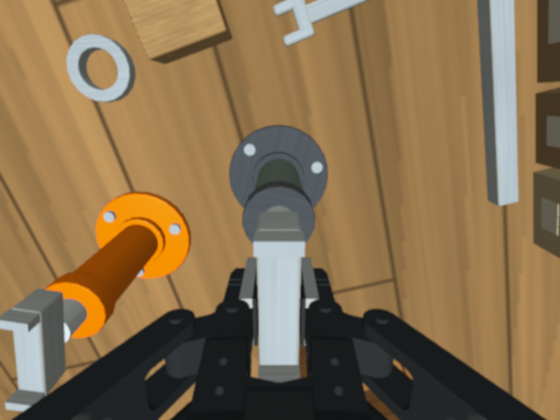

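Emit:
move_arm --targets '[{"x": 0, "y": 0, "z": 0, "ax": 0, "ay": 0, "az": -0.015, "gripper": 1}, {"x": 0, "y": 0, "z": 0, "ax": 0, "ay": 0, "az": -0.03, "gripper": 1}]'

```text
time_s: 21.02
tool_pos: [0.5767, -0.1555, 0.1872]
tool_rot: [2.51, 1.884, -0.002]
contact_force: [-0.5, -1.8, -3.1]
finger_gap: 0.196
```

```bash
python3 avg.py
```

```text
t 21.18 yaw [-0.2831 -0.2839 -0.2827 -0.2822] Tz [ 0.108 -0.003 -0.053 -0.109] mean [-0.283  0.23  -0.014] F [-0.52 -1.96 -3.02] tau7 [ 0.232  0.268 -0.238 -0.057] pos [ 0.5767 -0.1555  0.1872]
```

Emit:
move_arm --targets '[{"x": 0, "y": 0, "z": 0, "ax": 0, "ay": 0, "az": -0.015, "gripper": 1}, {"x": 0, "y": 0, "z": 0, "ax": 0, "ay": 0, "az": -0.03, "gripper": 1}]'

```text
time_s: 21.42
tool_pos: [0.5767, -0.1555, 0.1872]
tool_rot: [2.538, 1.846, -0.002]
contact_force: [-0.7, -1.8, -3.0]
finger_gap: 0.197
```

```bash
python3 avg.py
```

```text
t 21.57 yaw [-0.3133 -0.3141 -0.313  -0.3125] Tz [ 0.087  0.072 -0.047 -0.104] mean [-0.304  0.255  0.002] F [-0.78 -1.48 -3.  ] tau7 [ 0.229  0.266 -0.239 -0.057] pos [ 0.5767 -0.1555  0.1872]
```

Emit:
move_arm --targets '[{"x": 0, "y": 0, "z": 0, "ax": 0, "ay": 0, "az": -0.015, "gripper": 1}, {"x": 0, "y": 0, "z": 0, "ax": 0, "ay": 0, "az": -0.03, "gripper": 1}]'

```text
time_s: 21.82
tool_pos: [0.5766, -0.1555, 0.1872]
tool_rot: [2.566, 1.807, -0.002]
contact_force: [-1.6, -0.2, -3.4]
finger_gap: 0.199
```

```bash
python3 avg.py
```

```text
t 21.98 yaw [-0.3436 -0.3443 -0.3433 -0.3428] Tz [ 0.12   0.009 -0.1   -0.102] mean [-0.281  0.293 -0.018] F [-1.2  -1.43 -2.69] tau7 [ 0.223  0.259 -0.245 -0.062] pos [ 0.5766 -0.1555  0.1872]
```

Emit:
move_arm --targets '[{"x": 0, "y": 0, "z": 0, "ax": 0, "ay": 0, "az": -0.015, "gripper": 1}, {"x": 0, "y": 0, "z": 0, "ax": 0, "ay": 0, "az": -0.03, "gripper": 1}]'

```text
time_s: 22.22
tool_pos: [0.5767, -0.1555, 0.1872]
tool_rot: [2.593, 1.768, -0.002]
contact_force: [-1.7, -1.3, -2.6]
finger_gap: 0.201
```

```bash
python3 avg.py
```

```text
t 22.38 yaw [-0.3737 -0.3744 -0.3734 -0.373 ] Tz [ 0.183  0.116 -0.008 -0.012] mean [-0.199  0.315  0.07 ] F [-1.04 -1.25 -2.49] tau7 [ 0.169  0.206 -0.297 -0.115] pos [ 0.5767 -0.1555  0.1872]
```

The bite has started: tau7 has shifted steadily and Tz is up about 0.07 N m. Two more small steps.

Emit:
move_arm --targets '[{"x": 0, "y": 0, "z": 0, "ax": 0, "ay": 0, "az": -0.01, "gripper": 1}, {"x": 0, "y": 0, "z": 0, "ax": 0, "ay": 0, "az": -0.022, "gripper": 1}]'

```text
time_s: 22.62
tool_pos: [0.5766, -0.1555, 0.1872]
tool_rot: [2.612, 1.74, -0.002]
contact_force: [-0.1, -1.0, -1.8]
finger_gap: 0.201
```

```bash
python3 avg.py
```

```text
t 22.77 yaw [-0.3957 -0.3963 -0.3955 -0.3951] Tz [0.217 0.156 0.057 0.02 ] mean [-0.183  0.292  0.112] F [-0.83 -1.31 -2.43] tau7 [ 0.077  0.09  -0.312 -0.171] pos [ 0.5767 -0.1554  0.1872]
```

Emit:
move_arm --targets '[{"x": 0, "y": 0, "z": 0, "ax": 0, "ay": 0, "az": -0.01, "gripper": 1}, {"x": 0, "y": 0, "z": 0, "ax": 0, "ay": 0, "az": -0.02, "gripper": 1}, {"x": 0, "y": 0, "z": 0, "ax": 0, "ay": 0, "az": -0.02, "gripper": 1}]'

```text
time_s: 23.15
tool_pos: [0.5767, -0.1554, 0.1872]
tool_rot: [2.629, 1.714, -0.002]
contact_force: [-1.6, -0.1, -2.4]
finger_gap: 0.2
```

```bash
python3 avg.py
```

```text
t 23.3 yaw [-0.4153 -0.4152 -0.4151 -0.4151] Tz [0.179 0.139 0.131 0.137] mean [-0.122  0.265  0.146] F [-0.76 -0.83 -2.9 ] tau7 [-0.285 -0.185 -0.142 -0.127] pos [ 0.5767 -0.1554  0.1871]
```

Emit:
move_arm --targets '[{"x": 0, "y": 0, "z": -0.5, "ax": 0, "ay": 0, "az": 0, "gripper": 1}, {"x": 0, "y": 0, "z": -1, "ax": 0, "ay": 0, "az": 0, "gripper": 1}]'

```text
time_s: 23.55
tool_pos: [0.5767, -0.1554, 0.1864]
tool_rot: [2.628, 1.714, -0.002]
contact_force: [-2.7, -0.5, 3.7]
finger_gap: 0.198
```

```bash
python3 avg.py
```

```text
t 23.7 yaw [-0.4151 -0.415  -0.415  -0.4151] Tz [0.214 0.111 0.085 0.113] mean [-0.024  0.537  0.131] F [-1.86 -0.35  1.98] tau7 [-0.15  -0.15  -0.139 -0.142] pos [ 0.5767 -0.1554  0.1863]
```

Emit:
move_arm --targets '[{"x": 0, "y": 0, "z": 0, "ax": 0, "ay": 0, "az": 0, "gripper": 0.5}, {"x": 0, "y": 0, "z": 0, "ax": 0, "ay": 0, "az": 0, "gripper": 0.3}, {"x": 0, "y": 0, "z": 0, "ax": 0, "ay": 0, "az": 0, "gripper": 0}, {"x": 0, "y": 0, "z": 0, "ax": 0, "ay": 0, "az": 0, "gripper": -0.3}]' --squeeze 30

```text
time_s: 24.2
tool_pos: [0.5767, -0.1554, 0.1862]
tool_rot: [2.628, 1.714, -0.002]
contact_force: [-0.4, -0.1, 0.1]
finger_gap: 0.645
```

```bash
python3 avg.py; python3 -c "
from h import *
snap('wrist','w15.png')"
```

```text
t 24.35 yaw [-0.415  -0.4151 -0.4151 -0.4151] Tz [ 0.002 -0.026  0.016 -0.011] mean [ 0.009 -0.006 -0.005] F [ 0.13 -0.23  0.09] tau7 [-0.001 -0.    -0.001 -0.   ] pos [ 0.5767 -0.1554  0.1862]
```

View pics/w15.png

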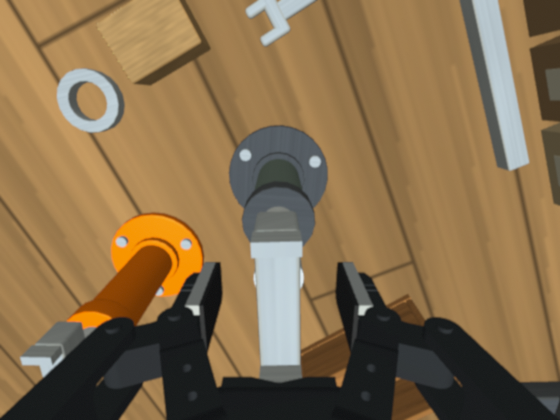

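Emit:
move_arm --targets '[{"x": 0, "y": 0, "z": 0, "ax": 0, "ay": 0, "az": 0, "gripper": -1}, {"x": 0, "y": 0, "z": 20, "ax": 0, "ay": 0, "az": 0, "gripper": -1}, {"x": 0, "y": 0, "z": 50, "ax": 0, "ay": 0, "az": 0, "gripper": -1}, {"x": 0, "y": 0, "z": 74, "ax": 0, "ay": 0, "az": 0, "gripper": -1}, {"x": 0, "y": 0, "z": 74, "ax": 0, "ay": 0, "az": 0, "gripper": -1}]'

```text
time_s: 25.02
tool_pos: [0.5772, -0.1557, 0.2616]
tool_rot: [2.627, 1.713, 0.001]
contact_force: [-0.5, 1.0, -1.6]
finger_gap: 1.005
```

Emit:
move_arm --targets '[{"x": 0, "y": 0, "z": 0, "ax": 0, "ay": 0, "az": 0, "gripper": -1}, {"x": 0, "y": 0, "z": 0, "ax": 0, "ay": 0, "az": 0, "gripper": -1}]'

```text
time_s: 25.28
tool_pos: [0.577, -0.1556, 0.261]
tool_rot: [2.628, 1.713, -0.0]
contact_force: [0.2, 0.5, 0.4]
finger_gap: 1.003
```

```bash
python3 -c "
from h import *
import pickle
st();p=snap('wrist','w16.png');pickle.dump(p,open('w16.pkl','wb'))
a=p['image'][170:320,220:340,::-1];cv2.imwrite('pics/w16c.png',cv2.resize(a,None,fx=4,fy=4,interpolation=cv2.INTER_CUBIC))"
```

```text
t 25.27 pos [ 0.577  -0.1556  0.261 ] yaw_y -0.4151 z [ 0.0024 -0.0041 -1.    ] F [0.2  0.48 0.38] T [-0.033 -0.045 -0.002] gap 1.003 q [ 0.045  0.709  0.358  1.299 -0.246  1.174  0.002]
```

View pics/w16c.png

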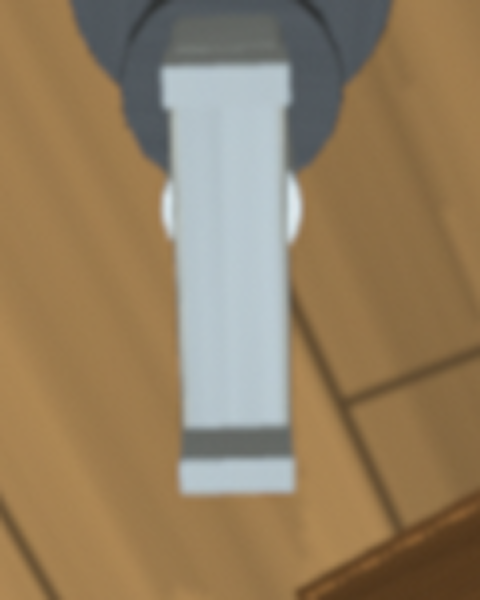

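```bash
python3 - <<'E'
from fit import *
p=pickle.load(open('w16.pkl','rb'))
m=lambda u,v:(220+u/4-.375,170+v/4-.375)
P={(-1,-1,'o'):m(180,494),(1,-1,'o'):m(296,492),(-1,-1,'i'):m(179,461),(1,-1,'i'):m(296,458),(-1,-1,'b'):m(182,429),(1,-1,'b'):m(291,427),(-1,1,'o'):m(161,66),(1,1,'o'):m(292,63)}
x,r=fit(lugs(p,P),[.577,-.156,.249,-.4]);print(x,r.tolist())
E
```

```text
[ 0.57680768 -0.15532009  0.24883458 -0.39050354] [[0.3, 0.2], [-0.3, 0.0], [0.2, 0.2], [-0.3, 0.3], [-0.0, -0.2], [0.2, -0.3], [0.4, -0.1], [-0.3, -0.1]]
```

Emit:
move_arm --targets '[{"x": 0, "y": 20, "z": 40, "ax": 0, "ay": 0, "az": 0.05, "gripper": -1}, {"x": 5, "y": 75, "z": 50, "ax": 0, "ay": 0, "az": 0.15, "gripper": -1}, {"x": 5, "y": 135, "z": 50, "ax": 0, "ay": 0, "az": 0.25, "gripper": -1}, {"x": -10, "y": 195, "z": 50, "ax": 0, "ay": 0, "az": 0.35, "gripper": -1}, {"x": -35, "y": 250, "z": 50, "ax": 0, "ay": 0, "az": 0.45, "gripper": -1}]'

```text
time_s: 25.95
tool_pos: [0.5413, 0.0966, 0.3103]
tool_rot: [2.175, 2.261, 0.0]
contact_force: [0.1, 0.5, -0.8]
finger_gap: 1.001
```

Emit:
move_arm --targets '[{"x": -25, "y": 55, "z": 0, "ax": 0, "ay": 0, "az": 0.05, "gripper": -1}, {"x": -49, "y": 102, "z": -10, "ax": 0, "ay": 0, "az": 0.057, "gripper": -1}, {"x": -51, "y": 103, "z": -40, "ax": 0, "ay": 0, "az": 0.057, "gripper": -1}, {"x": -51, "y": 103, "z": -49, "ax": 0, "ay": 0, "az": 0.057, "gripper": -1}, {"x": -51, "y": 103, "z": -49, "ax": 0, "ay": 0, "az": 0.057, "gripper": -1}]'

```text
time_s: 26.58
tool_pos: [0.4906, 0.1989, 0.2614]
tool_rot: [2.111, 2.321, -0.0]
contact_force: [-0.2, -0.4, 0.4]
finger_gap: 1.001
```

```bash
python3 -c "
from h import *
import pickle
robot.read_camera('top');robot.read_camera('top')
st();p=snap('wrist','w17.png');pickle.dump(p,open('w17.pkl','wb'))
a=p['image'][170:320,220:340,::-1];cv2.imwrite('pics/w17c.png',cv2.resize(a,None,fx=4,fy=4,interpolation=cv2.INTER_CUBIC))"
```

```text
t 26.68 pos [0.4909 0.199  0.2621] yaw_y 0.0947 z [ 0.0043 -0.0023 -1.    ] F [-0.55 -0.8   0.09] T [ 0.031  0.005 -0.024] gap 1.002 q [-0.583  0.578  0.248  1.551 -0.153  1.029 -0.2  ]
```

View pics/w17c.png

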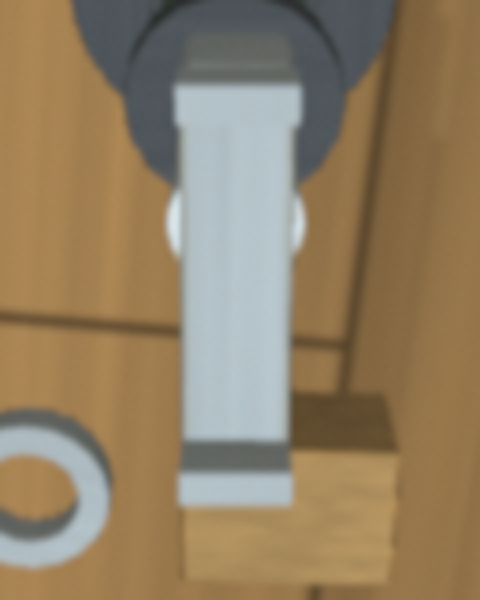

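```bash
python3 - <<'E'
from fit import *
p=pickle.load(open('w17.pkl','rb'))
m=lambda u,v:(220+u/4-.375,170+v/4-.375)
P={(-1,-1,'o'):m(178,506),(1,-1,'o'):m(293,507),(-1,-1,'i'):m(181,472),(1,-1,'i'):m(292,472),(-1,-1,'b'):m(183,441),(1,-1,'b'):m(289,442),(-1,1,'o'):m(173,85),(1,1,'o'):m(303,86)}
x,r=fit(lugs(p,P),[.49,.196,.249,.1]);print(x,r.tolist())
E
```

```text
[0.49110645 0.19563668 0.24797461 0.09113263] [[0.4, 0.0], [-0.2, -0.2], [-0.4, 0.4], [0.2, 0.5], [-0.3, -0.2], [0.3, -0.4], [0.5, 0.0], [-0.4, -0.1]]
```

Emit:
move_arm --targets '[{"x": 0, "y": 0, "z": 50, "ax": 0, "ay": 0, "az": 0, "gripper": -1}, {"x": 0, "y": 0, "z": 100, "ax": 0, "ay": 0, "az": 0, "gripper": -1}, {"x": 0, "y": 0, "z": 110, "ax": 0, "ay": 0, "az": 0, "gripper": -1}, {"x": 0, "y": 0, "z": 110, "ax": 0, "ay": 0, "az": 0, "gripper": -1}]'

```text
time_s: 27.22
tool_pos: [0.491, 0.199, 0.3724]
tool_rot: [2.111, 2.32, 0.004]
contact_force: [-0.8, 0.3, -0.5]
finger_gap: 1.001
```

```bash
python3 -c "
from h import *
st();s=snap('scene','s18.png')
a=s['image'][120:320,190:430,::-1];cv2.imwrite('pics/s18c.png',cv2.resize(a,(720,600),interpolation=cv2.INTER_CUBIC))"
```

```text
t 27.23 pos [0.491  0.199  0.3724] yaw_y 0.0946 z [ 0.0051 -0.0016 -1.    ] F [-0.83  0.31 -0.53] T [-0.     0.051 -0.03 ] gap 1.001 q [-0.59   0.499  0.272  1.296 -0.129  1.36  -0.228]
```

View pics/s18c.png

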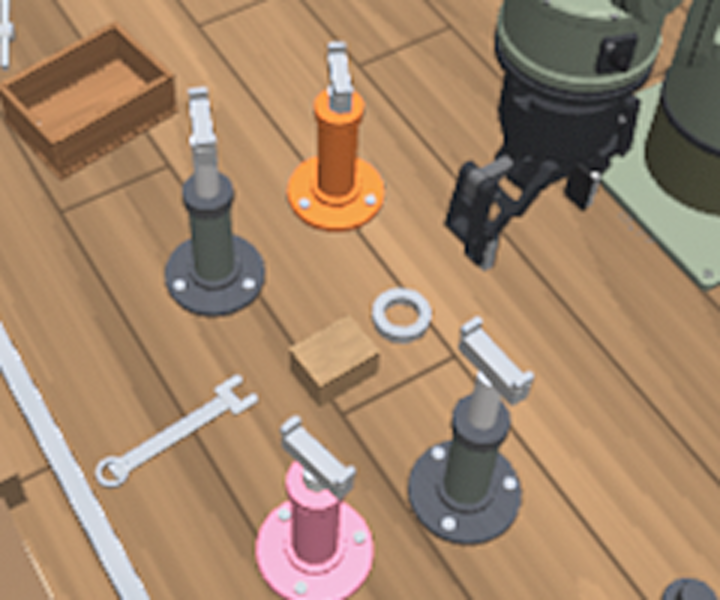

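The once-low rest is still up by itself at crop (203,125). The set rest at (495,360) and the other things are where they were, and the arm is clear.

```bash
python3 -c "
from bench import robot
print(robot.job_done())"
```

```text
the job is handed in; nothing more can be done
None
```

The low rest is now unlocked, drawn up level with the other one, clamped, and standing by itself. I handed the job in at about 27 s; the hand-in gave no verdict.

**What I did**
- **Unlock and lift:** I gripped the crosshead across its 18 mm and turned it 0.82 rad anticlockwise. I then drew it up 53 mm.
- **Clamp:** I turned it clockwise in steps of about 0.03 rad while watching the wrist torque. The bite came about 0.06 rad past the starting yaw, and I stopped roughly 0.07 rad beyond it, a rise of about 0.2 N m.
- **Check before release:** Lowering the tool 1 mm changed the vertical force from −2.9 N to about +2 N, so the clamp was carrying the post before I let go.

**Last checks**
- **Height:** Close wrist views put the set crosshead's face at 248.0 mm and the once-low one at 248.8 mm, about 1 mm apart against the 6 mm allowed.
- **At rest:** The final scene picture shows the post still up, the bench things apparently where they were, and the arm clear.

**What disagreed**
- **First grasp missed:** The jaws shut empty above the bar, because the finger tips sat 30–40 mm higher than the reported tool position implied. I reopened, lowered 34 mm and gripped properly; no contact force showed and nothing was seen to move.
- **Spring-back:** On release the crosshead turned back about 0.025 rad. By my estimate that leaves about 0.04 rad past the bite, close to the stated holding minimum, but it held.
- **Scene camera height:** While the low crosshead was still gripped, the coarser scene-camera fit read it about 2 mm higher than the lift distance implied. I relied on the close wrist views instead.

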